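# Open the storage canister

### The arm

A 7-joint arm with a two-finger parallel gripper is mounted at the origin on a cart in front of the work surface, level with it; the furniture and walls round the work are solid. World frame = base frame: x ahead of the robot, y to its left, z up, the work surface at z = 0. Lengths are in m, angles in rad, forces in N, time in s.
With the tool pointing down it reaches from about 0.4 to 0.875 m from the base axis. Payload 6.5 kg.
Tool frame: the origin (TCP) lies at the very end of the fingers, on their centre line; the grasp point (between the pads) lies 19 mm behind it (manip.grasp_offset is the z of the grasp point in the tool frame, in m); z points along the fingers, y is the direction in which the jaws open and shut (so a half turn about z gives the same grasp; the last joint's range is limited). The gripper opens to 88 mm and grips with 3 to 60 N. Pads are 18 mm wide; open, the fingers measure 123 mm over their backs; the gripper's body (75 mm by 187 mm) begins 45 mm behind the grasp point.
Start: joints at [1.149, 0.536, -0.004, 1.538, 0.003, 1.067, -0.071], TCP at [0.226, -0.609, 0.239] pointing down, gripper open.
Joint ranges: [-2.7, 2.7], [-0.37, 2.16], [-1.27, 1.26], [0.24, 2.4], [-1.31, 4.45], [0.19, 1.91], [-2.76, 2.76]. Speed limits (rad/s): [2.39, 2.39, 3.14, 3.14, 3.14, 3.14, 3.14].

### API

Orientations are given as a rotation vector (axis times angle).
In Python, from plant import monitor, vision, manip gives the robot as it stands. The module is installed in compiled form; this text tells all that it offers.
- The arm moves only by the tool drive_tool, never from a script. Its arguments are lists of equal length, an entry for each row: "gripper": the finger opening in cm, from 0 to 8.81; "offset": the shift along the tool's x, y, z in cm, a list of three; "twist": the turn, a rotation vector about the tool's x, y, z in degrees, a list of three. A call has 1 to 8 rows; each row shifts and turns the commanded pose from where the row before left it, along the tool's axes as they then stand; what a row does not reach is not made up. A row lasts 1/8 s, in which the tool goes at most 62.5 mm and 10.7 degrees, less where a joint would pass 70% of its speed; a pose out of reach is approached as far as the arm can. A call is refused whole if a number of a shift passes 6.25 or a number of a turn 10.7, either way. A call with a gripper value outside its range is refused whole. The fingers move at their own pace and stop on an object; "newtons" is the grip in N (left out, the last holds). Time passes only in rows, so rows that do not move let the fingers close. It gives the time, the measured TCP pose, the force and the opening at its end, in the units of the state.
- monitor.get_obs(): the state, without advancing time (a new reading comes with each control period).
- vision.snapshot(name): name is "scene" or "top" or "wrist"; returns a dict with "frame" (400x640x3 uint8, red, green, blue), "z_map" (400x640 float32, m along the optical axis (not along the pixel's ray), 0 where there is no reading), "K" (3x3 intrinsics, pixels), "rvec" (rotation vector, rad) and "tvec" (3), from world to camera coordinates, as OpenCV has them. Camera axes: x right, y down, z forward; pixel columns grow to the right and rows downward; lengths in m; the calibration is good to about 2 mm. The wrist camera is an equidistant fisheye: a pixel r from the principal point sees the ray r / f radians off the axis. A picture is of the moment at which its call begins.
- manip.hand_in(): hands the job in, once; it reports no verdict.
The state is a dict: "time_s": time; "q": joint angles; "qvel": joint speeds; "joint_torque": joint torques, N m; "tcp_pos": TCP position; "tool_rot": TCP orientation; "force": force on the tool from outside, world axes, zero at the start; "wrist_torque": the same for the moment, N m; "grip_width": finger opening in m.
Only numpy, scipy, OpenCV 4.12 (cv2) and the standard library are available. Lean on these libraries where they do the work, as an engineer would, in place of code of your own. Each camera call takes 0.05 s, during which the arm holds its last target.

### The job

Open the cream storage canister: fold the metal grip that lies flat on its lid up until it stands, then turn the lid anticlockwise until it stops and lift it off. Set the lid down gently, right way up, on the middle of the wooden chopping board, and leave the salt shaker, spice jar and egg timer where they stand.

Things in the scene. Friction and masses are not known exactly. Their poses are not given: they have to be found in the camera images.
- canister: Cream storage canister, footprint 144 (x) x 152 mm, heavy: it does not shift. Its top is cut at a 30 degree slant, falling to the front (-x, the side with the dark window strip), 108 mm high there and 190 mm at the back; a round neck 94 mm across stands 16 mm square off the slant. Origin: centre of the underside, z up.
- mouth (a point): Centre of the neck's rim. z points out along the neck, leaning 30 degrees from vertical to the canister's front; x points up the slope, y is level. Bayonet: the lid turns anticlockwise, seen looking down on it, by 64 degrees to a stop; from 55 degrees on its lugs are free and it can be drawn out along z (clear after 16 mm). Clockwise it stops after 4 degrees.
- lid_face (a point): Centre of the lid's upper face. Grey lid, about 0.12 kg: disc 94 mm across, 7 mm thick (too wide to grip), on a plug 64 mm across, 14 mm deep; its underside is thus 21 mm below this point. z points out of the face. Locked, its axes are parallel to those of mouth and it lies 7 mm above mouth. The grip's hinge line runs along y, 9 mm above this point; the folded grip points to -x.
- flip_grip (a joint): Hinge of the grip on the lid: 0 = folded flat on the lid, 1.57 = standing square to the lid over its centre (the stop). Starts at 0 to 0.12, turns stiffly (0.04 N m of friction) and stays where it is left. Swung up between two fingers that do not tilt with it, it lags by up to 0.6 rad as it slips in them; a second or third bite brings it upright.
- grip_mid (a point): Mid-section of the grip, 28 mm from its hinge. The grip is an aluminium paddle 28 mm wide (along y, the hinge direction), 10 mm thick, reaching 41 mm from the hinge to -x of this point. Folded, it lies 4 mm above the lid's face, which is free 25 mm to both sides of it; beside the hinge two bearing blocks (15 to 22 mm off the middle, within 7 mm of the hinge line) stand 15 mm above the face.
- board_top (a point): Centre of the upper face of the wooden chopping board (150 x 180 x 15 mm, loose, lying on the 5 mm thick hob, one edge jutting over the hob's side): x along its short side, y along its long side, z up.
- salt_shaker_mid (a point): Salt shaker, clear with a grey top, 44 mm across, 90 mm high; this point is half-way up. Stays where it is.
- spice_jar_mid (a point): Spice jar with a red cap, 45 mm across, 106 mm high; this point is half-way up. Stays where it is.
- egg_timer_mid (a point): Red and white egg timer, 61 mm across, 52 mm high; this point is half-way up. Stays where it is.
- lid: The same lid; origin at the centre of its underside, axes as lid_face.
- board: The same chopping board; origin at the centre of its underside.

How it is judged:
On the way, in this order (a step that is already met when the one before it is completed fails the run):
1. the grip is folded up while the lid still sits locked on the canister (value of joint flip_grip above 1.2 rad and distance between lid_face and mouth below 0.0105 m and angle between the x axis of lid_face and the x axis of mouth, either way round below 0.5 rad), for 0.1 s.
2. the lid, still in the mouth, is turned about 60 degrees to its release (angle between the x axis of lid_face and the x axis of mouth, either way round above 0.85 rad and distance between lid_face and mouth below 0.0105 m), for 0.1 s.
3. the lid is lifted clear of the canister (distance between lid_face and mouth above 0.07 m), for 0.1 s.
At the end, for the whole second after the job is handed in: The lid rests right way up (within 6 degrees of level) on the chopping board, its centre within 35 mm of the board's middle across the short side and 50 mm along the long side, at rest and let go; salt shaker, spice jar and egg timer stand within 30 mm of where they were (x of lid_face in the frame of board_top between -0.035 and 0.035 m and y of lid_face in the frame of board_top between -0.05 and 0.05 m and z of lid_face in the frame of board_top between 0.017 and 0.025 m and angle between lid_face's own z axis and vertical below 0.1 rad and linear speed of lid below 0.02 m/s); the robot touches nothing.
It fails at once if the salt shaker is moved more than 30 mm or tipped (distance of salt_shaker_mid from where it was at the start of the episode above 0.03 m or angle between salt_shaker_mid's own z axis and vertical above 0.5 rad).
It fails at once if the spice jar is moved more than 30 mm or tipped (distance of spice_jar_mid from where it was at the start of the episode above 0.03 m or angle between spice_jar_mid's own z axis and vertical above 0.5 rad).
It fails at once if the egg timer is moved more than 30 mm or tipped (distance of egg_timer_mid from where it was at the start of the episode above 0.03 m or angle between egg_timer_mid's own z axis and vertical above 0.5 rad).
It fails at once if the lid is dropped or slammed down (faster than 0.6 m/s within 20 mm of the height of the board) (z of lid_face in the frame of board_top below 0.041 m and linear speed of lid above 0.6 m/s).
It also fails if it takes over 61 s, if anything falls off the work surface, if the arm or the gripper's body presses on something with over 40 N, if the wrist force passes 120 N, or if a joint passes its speed limit or range.

## Working session

There is one attempt and no reset: what is moved stays moved. The work goes in short steps, Python scripts to look and compute and a tool call to move; the robot and the scene stay as the last step left them, time stands still between calls to the robot, and variables do not carry over. Pictures are saved under pics/ and viewed, and the job is handed in when it is done.

Besides the shell and the picture viewer there is one more tool, called after "Call:" by a JSON object that holds its "name" and its "arguments". drive_tool: Moves the arm, as the interface text tells. Its arguments: {"type":"object","properties":{"gripper":{"type":"array"},"offset":{"type":"array"},"twist":{"type":"array"},"newtons":{"type":"number"}},"required":["gripper","offset","twist"]}

```bash
mkdir -p pics; ls; python3 - <<'E'
from plant import monitor, vision, manip
import cv2, numpy as np
print(monitor.get_obs()); print(manip.grasp_offset)
for n in ["scene","top","wrist"]:
    s=vision.snapshot(n); cv2.imwrite(f"pics/{n}0.png",s["frame"][:,:,::-1]); np.savez(f"{n}0.npz",**s); print(n,s["K"].tolist(),s["rvec"],s["tvec"])
E
```

```text
pics
{'time_s': 0.0, 'q': array([ 1.14875806,  0.53719949, -0.00445083,  1.53883001,  0.00257938,
        1.06729749, -0.07121297]), 'qvel': array([-0.00100109,  0.00100783,  0.00066228, -0.00079127,  0.00017514,
       -0.00085312, -0.00036169]), 'joint_torque': array([-9.84119470e-04, -5.70979536e+01,  9.90242064e-01, -2.51602936e+01,
       -5.63709985e-02,  1.81552005e-02,  1.49325992e-04]), 'tcp_pos': array([ 0.22623264, -0.60871845,  0.23783417]), 'tool_rot': array([-3.09032951e+00, -5.55799562e-01,  6.37998233e-04]), 'force': array([-0.35688082,  0.00387358, -0.06269429]), 'wrist_torque': array([-0.03585992,  0.01126173, -0.05273093]), 'grip_width': 0.08807880933931132}
-0.0187
scene [[501.6980289649557, 0.0, 313.1409602264305], [0.0, 501.6980289649557, 197.47066844970522], [0.0, 0.0, 1.0]] [ 1.23870469 -2.19128309  1.00061472] [0.33675152 0.41274302 0.77959948]
top [[375.51102485772384, 0.0, 321.9205178042912], [0.0, 375.51102485772384, 201.75872462356307], [0.0, 0.0, 1.0]] [ 2.21036455 -2.19711615  0.10462092] [0.02141501 0.58540967 0.9341635 ]
wrist [[309.70691628693146, 0.0, 316.88824016970176], [0.0, 309.70691628693146, 197.55534380982002], [0.0, 0.0, 1.0]] [-2.35300156  1.63323076  0.26958272] [-0.64760077 -0.04442397  0.39124534]
```

View pics/scene0.png

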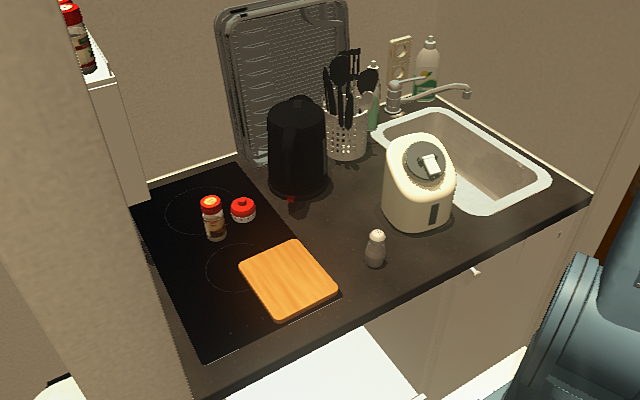

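View pics/top0.png

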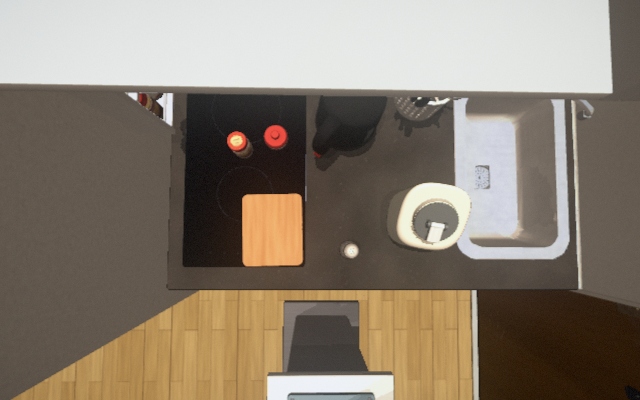

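View pics/wrist0.png

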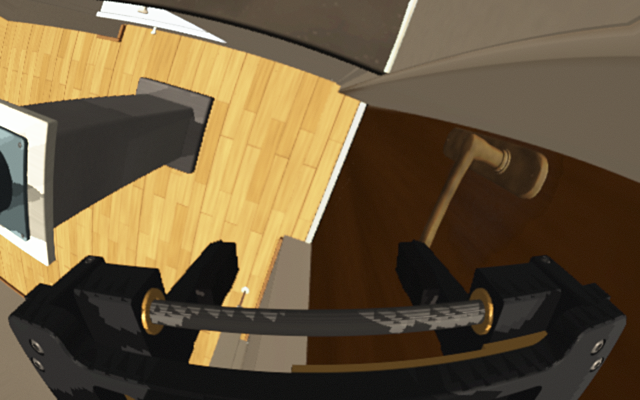

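```bash
cat > h.py <<'E'
import numpy as np, cv2
from scipy.spatial.transform import Rotation as R
def cloud(s):
    z=s["z_map"]; K=s["K"]; Rm=cv2.Rodrigues(s["rvec"])[0]
    v,u=np.mgrid[:400,:640]
    p=np.stack([(u-K[0,2])/K[0,0]*z,(v-K[1,2])/K[1,1]*z,z],-1)
    w=(p-s["tvec"])@Rm
    w[z==0]=np.nan
    return w
def proj(s,P):
    Rm=cv2.Rodrigues(s["rvec"])[0]; p=np.asarray(P)@Rm.T+s["tvec"]
    return p[...,:2]/p[...,2:]*[s["K"][0,0],s["K"][1,1]]+s["K"][:2,2]
E
python3 - <<'E'
from h import *
s=dict(np.load("top0.npz"));w=cloud(s)
for n,(u,v) in dict(board=(272,230),counter=(400,270),hob=(200,250),lid=(425,210),grip=(435,232),salt=(350,250),spice=(238,140),timer=(276,136),kettle=(350,120),robot=(330,345),cupb=(300,50),sink=(515,180)).items(): print(n,w[v,u].round(4))
s2=dict(np.load("scene0.npz"));w2=cloud(s2)
for n,(u,v) in dict(board=(290,280),salt=(376,235),spice=(211,200),timer=(243,204),lid=(415,160),grip=(431,165),can=(405,190)).items(): print(n,w2[v,u].round(4))
def up(a,x0,x1,y0,y1,f,name):
    cv2.imwrite(name,cv2.resize(a[y0:y1,x0:x1,::-1],None,fx=f,fy=f,interpolation=cv2.INTER_CUBIC))
up(s["frame"],380,480,170,260,6,"pics/topc.png")
up(s2["frame"],370,470,125,240,5,"pics/scenec.png")
E
```

```text
board [0.5133 0.1499 0.0208]
counter [ 0.4121 -0.1772  0.0011]
hob [0.4619 0.3317 0.0062]
lid [ 0.5587 -0.1873  0.1851]
grip [ 0.5125 -0.2106  0.177 ]
salt [ 0.4686 -0.0386  0.0927]
spice [0.7192 0.2206 0.1151]
timer [0.7435 0.1395 0.0572]
kettle [ 0.7411 -0.0258  0.2131]
robot [ 0.1101 -0.0177 -0.3677]
cupb [0.67   0.0637 0.6649]
sink [ 0.666  -0.5656 -0.145 ]
board [0.5042 0.1489 0.0182]
salt [ 0.4621 -0.0352  0.0898]
spice [0.7184 0.2235 0.1151]
timer [0.7373 0.1456 0.0537]
lid [ 0.5419 -0.1918  0.172 ]
grip [ 0.5089 -0.2088  0.1725]
can [ 0.5159 -0.1497  0.1233]
```

```bash
python3 - <<'E'
import cv2, numpy as np
a=cv2.imread("pics/topc.png");b=cv2.imread("pics/scenec.png")
print(a.shape,b.shape)
b=cv2.resize(b,None,fx=.8,fy=.8);a=cv2.resize(a,None,fx=.66,fy=.66)
c=np.zeros((max(a.shape[0],b.shape[0]),a.shape[1]+b.shape[1],3),np.uint8);c[:a.shape[0],:a.shape[1]]=a;c[:b.shape[0],a.shape[1]:]=b
print(c.shape);cv2.imwrite("pics/both.png",c)
E
```

```text
(540, 600, 3) (575, 500, 3)
(460, 796, 3)
```

View pics/both.png

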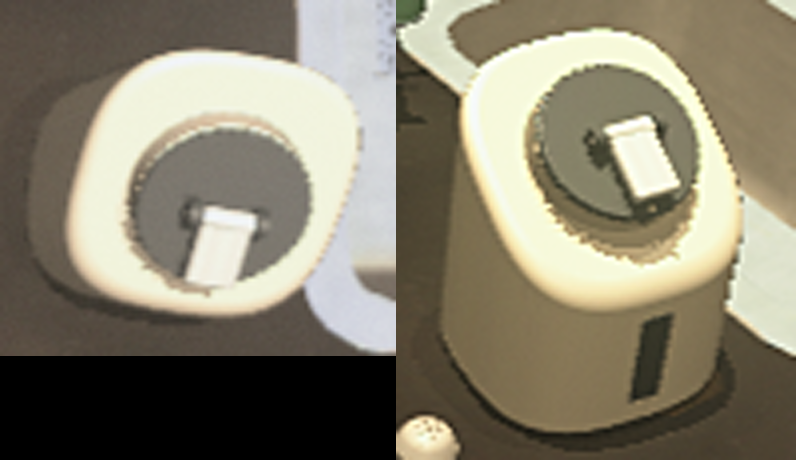

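```bash
cat > lid.py <<'E'
from h import *
def fitcircle(p):
    A=np.c_[2*p,np.ones(len(p))];c=np.linalg.lstsq(A,(p**2).sum(1),rcond=None)[0]
    return c[:2],np.sqrt(c[2]+c[:2]@c[:2])
def lid(s,seed,tag):
    w=cloud(s);f=s["frame"].astype(int)
    g=(f.max(-1)<140)&(f.min(-1)>50)&(f.max(-1)-f.min(-1)<22)
    g&=(np.linalg.norm(w-seed,axis=-1)<0.06)
    P=w[g]
    for i in range(6):
        c=np.median(P,0);n=np.linalg.svd(P-P.mean(0),full_matrices=False)[2][2];n*=np.sign(n[2])
        d=(w-P.mean(0))@n; P0=P.mean(0)
        P=w[g&(abs(d)<0.003)]
    print(tag,len(P),"normal",n.round(4),"tilt",np.degrees(np.arccos(n[2])),"front yaw deg",np.degrees(np.arctan2(-n[1],-n[0])))
    return w,g&(abs(d)<0.003),n,P0
if __name__=="__main__":
  for nm in ("top","scene"):
    s=dict(np.load(nm+"0.npz"))
    seed=np.array([.55,-.19,.18])
    w,m,n,P0=lid(s,seed,nm)
    # outline: ellipse of hull of grey pixels
    pts=np.argwhere(m)[:,::-1].astype(np.int32)
    hull=cv2.convexHull(pts)
    up=np.array([-n[0],-n[1],0]);up/=np.linalg.norm(up);  # horizontally uphill = opposite lean
    xx=np.array([0,0,1])-n*n[2];xx/=np.linalg.norm(xx);yy=np.cross(n,xx)
    K=s["K"];Rm=cv2.Rodrigues(s["rvec"])[0];C=-Rm.T@s["tvec"]
    h=hull[:,0].astype(float);ray=np.c_[(h-K[:2,2])/[K[0,0],K[1,1]],np.ones(len(h))]@Rm
    t=((P0-C)@n)/(ray@n);X=C+ray*t[:,None]
    q=np.c_[(X-P0)@xx,(X-P0)@yy]
    c,r=fitcircle(q)
    for _ in range(4):
        e=np.abs(np.linalg.norm(q-c,axis=1)-r);k=e<0.003;c,r=fitcircle(q[k])
    L=P0+c[0]*xx+c[1]*yy
    print(" centre",L.round(4),"r",r.round(4),k.sum(),len(q),"xaxis",xx.round(3))
    # grip
    f=s["frame"].astype(int);d=(w-L)@n
    gr=(d>0.008)&(d<0.022)&(np.linalg.norm(w-L,axis=-1)<0.05)&(f.min(-1)>150)
    G=w[gr];a=(G-L)@xx;b=(G-L)@yy
    print(" grip",gr.sum(),"x",np.percentile(a,[0,5,50,95,100]).round(4),"y",np.percentile(b,[0,5,50,95,100]).round(4),"h",np.percentile(d[gr],[5,50,95]).round(4))
    near=a>-0.01;far=a<-0.03
    print(" grip axis dev deg",np.degrees(np.arctan2(b[far].mean()-b[near].mean(),a[near].mean()-a[far].mean())) if near.any() and far.any() else None)
    # canister base via window? 
E
python3 lid.py
```

```text
top 799 normal [-0.4947  0.0789  0.8655] tilt 30.06201523084346 front yaw deg -9.065742879035046
 centre [ 0.5361 -0.2088  0.1718] r 0.0421 15 24 xaxis [ 0.855 -0.136  0.501]
 grip 252 x [-0.0435 -0.04   -0.018   0.0015  0.0034] y [-0.0214 -0.0186 -0.0061  0.0055  0.0075] h [0.0115 0.0143 0.0164]
 grip axis dev deg -0.41846740670118654
scene 30 normal [-0.4769  0.1754  0.8613] tilt 30.53712119602257 front yaw deg -20.19384085347208
 centre [ 0.5217 -0.1945  0.1607] r 0.0221 5 11 xaxis [ 0.808 -0.297  0.508]
 grip 214 x [-0.0187 -0.0162  0.0029  0.0222  0.0269] y [-0.0349 -0.0319 -0.0188 -0.0066 -0.003 ] h [0.0095 0.0128 0.0156]
 grip axis dev deg None
```

```bash
cat > lid2.py <<'E'
from h import *
from lid import fitcircle
def run(s,seed,n,tag):
    w=cloud(s);f=s["frame"].astype(int)
    near=np.linalg.norm(w-seed,axis=-1)<0.075
    P0=seed
    for i in range(8):
        d=(w-P0)@n; m=near&(abs(d)<(0.006 if i<3 else 0.003))
        P=w[m];P0=P.mean(0);nn=np.linalg.svd(P-P0,full_matrices=False)[2][2];n=nn*np.sign(nn[2])
    xx=np.array([0,0,1])-n*n[2];xx/=np.linalg.norm(xx);yy=np.cross(n,xx)
    d=(w-P0)@n
    m2=near&(d>-0.004)&(d<0.03)
    m2=cv2.morphologyEx(m2.astype(np.uint8),cv2.MORPH_OPEN,np.ones((3,3)))
    cs=cv2.findContours(m2,cv2.RETR_EXTERNAL,cv2.CHAIN_APPROX_NONE)[0];h=max(cs,key=cv2.contourArea)[:,0]
    X=w[h[:,1],h[:,0]];dd=(X-P0)@n;X=X[abs(dd)<0.004]
    q=np.c_[(X-P0)@xx,(X-P0)@yy];c,r=fitcircle(q)
    for _ in range(6):
        e=abs(np.linalg.norm(q-c,axis=1)-r);k=e<0.003;c,r=fitcircle(q[k])
    L=P0+c[0]*xx+c[1]*yy
    print(tag,len(P),"n",n.round(4),"tilt",np.degrees(np.arccos(n[2])).round(2),"lean yaw",np.degrees(np.arctan2(n[1],n[0])).round(2),"C",L.round(4),"r",r.round(4),k.sum(),len(q))
    gr=(d>0.008)&(d<0.022)&(np.linalg.norm(w-L,axis=-1)<0.05)&(f.min(-1)>130)
    G=w[gr];a=(G-L)@xx;b=(G-L)@yy
    print(" grip",gr.sum(),"x",np.percentile(a,[0,5,50,95,100]).round(4),"y",np.percentile(b,[0,5,50,95,100]).round(4),"h",np.percentile(d[gr],[5,50,95]).round(4))
    # grip orientation
    ql=np.c_[a,b].astype(np.float32)*1000;print(" rect",cv2.minAreaRect(ql), "slope h/x",np.polyfit(a,d[gr],1).round(3))
    print(" colour",np.median(f[m],0), np.median(f[gr],0))
    return L,n,xx,yy
if __name__=="__main__":
    n=np.array([-.4947,.0789,.8655])
    for nm in ("top","scene"):
        run(dict(np.load(nm+"0.npz")),np.array([.54,-.2,.175]),n,nm)
E
python3 lid2.py
```

```text
top 1017 n [-0.4961  0.0769  0.8649] tilt 30.13 lean yaw 171.19 C [ 0.5331 -0.2142  0.1704] r 0.046 107 108
 grip 265 x [-0.041  -0.0376 -0.0148  0.0041  0.0059] y [-0.0202 -0.013  -0.      0.0118  0.0181] h [0.0103 0.0143 0.0165]
 rect ((-17.01017951965332, -2.4147109985351562), (46.27738571166992, 38.29872512817383), 3.8559906482696533) slope h/x [-0.04   0.014]
 colour [125. 120. 111.] [241. 238. 226.]
scene 843 n [-0.4977  0.0759  0.864 ] tilt 30.23 lean yaw 171.33 C [ 0.5332 -0.2153  0.1693] r 0.0457 113 123
 grip 225 x [-0.0397 -0.0369 -0.0171  0.003   0.0067] y [-0.0146 -0.0117  0.001   0.0132  0.0153] h [0.0114 0.0147 0.017 ]
 rect ((-16.529420852661133, 0.35814857482910156), (29.609085083007812, 46.46706771850586), 89.60604095458984) slope h/x [-0.029  0.014]
 colour [133. 128. 103.] [247. 248. 229.]
```

```bash
cat > plan.py <<'E'
from h import *
from plant import monitor
n=np.array([-.497,.0765,.8645]);n/=np.linalg.norm(n)
L=np.array([.5332,-.2147,.1700])
X=np.array([0,0,1])-n*n[2];X/=np.linalg.norm(X);Y=np.cross(n,X)
B=np.c_[X,Y,n]           # lid frame axes
def lidp(x,y,z): return L+B@np.array([x,y,z])
def toolR(rotz=0.,tilt=0.): # tool x=lid x, y=-lid y, z=-lid z ; rotz anticlockwise deg about n ; tilt deg about lid y
    return B@R.from_euler('z',rotz,degrees=True).as_matrix()@R.from_euler('y',tilt,degrees=True).as_matrix()@np.diag([1,-1,-1.])
def cur():
    o=monitor.get_obs();return np.array(o["tcp_pos"]),R.from_rotvec(o["tool_rot"]).as_matrix(),o
def rows(p,Rt,N,p0=None,R0=None):
    if p0 is None: p0,R0,_=cur()
    w=R.from_matrix(R0.T@Rt).as_rotvec()/N
    M=sum(R.from_rotvec(w*k).as_matrix() for k in range(N))
    d=np.linalg.solve(M,R0.T@(p-p0))
    print("N",N,"off cm",(d*100).round(3).tolist(),"twist deg",np.degrees(w).round(3).tolist())
    # path
    P=p0;Q=R0;o=[]
    for k in range(N):
        P=P+Q@d;Q=Q@R.from_rotvec(w).as_matrix();o.append(P.round(3).tolist())
    print(" path",o[::max(1,N//4)])
def where():
    p,Rm,o=cur();l=B.T@(p-L)*1000
    e=R.from_matrix(toolR().T@Rm).as_rotvec(degrees=True)
    print("t",round(o["time_s"],2),"tcp lid mm",l.round(1),"rot err tool deg",e.round(2),"F lid",(B.T@o["force"]).round(1),"w",round(o["grip_width"]*1000,1),"q",np.round(o["q"],2).tolist())
E
python3 - <<'E'
from plan import *
print(B); where()
rows(lidp(-.03,0,.12),toolR(),12)
E
```

```text
[[ 8.54342779e-01  1.52131902e-01 -4.96944966e-01]
 [-1.31503466e-01  9.88360200e-01  7.64915290e-02]
 [ 5.02797428e-01  1.38777878e-17  8.64404273e-01]]
t 0.15 tcp lid mm [-176.2 -436.3  181.2] rot err tool deg [  7.74 -29.55 -28.44] F lid [-0.9  0.1 -0.4] w 88.4 q [1.15, 0.54, -0.0, 1.54, 0.0, 1.07, -0.07]
N 12 off cm [2.291, -3.165, 0.313] twist deg [-0.645, 2.462, 2.37]
 path [[0.237, -0.571, 0.235], [0.278, -0.461, 0.23], [0.332, -0.357, 0.233], [0.399, -0.261, 0.245]]
```

Call:
{"name": "drive_tool", "arguments": {"gripper": [5,5,5,5,5,5,5,5], "offset": [[2.29,-3.17,0.31],[2.29,-3.17,0.31],[2.29,-3.17,0.31],[2.29,-3.17,0.31],[2.29,-3.17,0.31],[2.29,-3.17,0.31],[2.29,-3.17,0.31],[2.29,-3.17,0.31]], "twist": [[-0.65,2.46,2.37],[-0.65,2.46,2.37],[-0.65,2.46,2.37],[-0.65,2.46,2.37],[-0.65,2.46,2.37],[-0.65,2.46,2.37],[-0.65,2.46,2.37],[-0.65,2.46,2.37]], "newtons": 10}}

```text
time_s: 1.15
tcp_pos: [0.3536, -0.3231, 0.2361]
tool_rot: [3.065, 0.03, 0.548]
force: [1.3, 0.8, -1.1]
grip_width: 0.0498
```

```bash
python3 - <<'E'
from plan import *
where()
rows(lidp(-.03,0,.12),toolR(),5)
E
```

```text
t 1.15 tcp lid mm [-105.9 -134.4  138.1] rot err tool deg [ 2.47 -9.77 -9.42] F lid [ 0.5  1.  -1.5] w 49.8 q [0.99, 0.14, -0.2, 2.18, -0.38, 0.59, -0.46]
N 5 off cm [1.811, -2.519, 0.262] twist deg [-0.493, 1.953, 1.884]
 path [[0.371, -0.298, 0.239], [0.389, -0.273, 0.243], [0.408, -0.248, 0.247], [0.428, -0.225, 0.253], [0.448, -0.202, 0.259]]
```

Call:
{"name": "drive_tool", "arguments": {"gripper": [5,5,5,5,5,5], "offset": [[1.8,-2.5,0.25],[1.8,-2.5,0.25],[1.8,-2.5,0.25],[1.8,-2.5,0.25],[1.8,-2.5,0.25],[0,0,0]], "twist": [[-0.5,1.95,1.9],[-0.5,1.95,1.9],[-0.5,1.95,1.9],[-0.5,1.95,1.9],[-0.5,1.95,1.9],[0,0,0]]}}

```text
time_s: 1.9
tcp_pos: [0.4474, -0.2017, 0.259]
tool_rot: [2.988, -0.222, 0.804]
force: [0.9, -0.8, 1.2]
grip_width: 0.0498
```

```bash
python3 - <<'E'
from plan import *
from plant import vision
where()
rows(lidp(-.03,0,.04),toolR(),4)
for nm in ("wrist","scene"):
    s=vision.snapshot(nm);np.savez(nm+"1.npz",**s);cv2.imwrite(f"pics/{nm}1.png",s["frame"][:,:,::-1])
E
```

```text
t 1.9 tcp lid mm [-30.3  -0.2 120.6] rot err tool deg [ 0.08 -0.06 -0.23] F lid [ 1.5 -0.7  0.5] w 49.8 q [0.76, 0.04, -0.34, 2.3, -0.4, 0.32, -0.95]
N 4 off cm [0.008, -0.004, 2.015] twist deg [-0.02, 0.016, 0.058]
 path [[0.457, -0.203, 0.242], [0.468, -0.205, 0.224], [0.478, -0.206, 0.207], [0.488, -0.208, 0.189]]
```

View pics/wrist1.png

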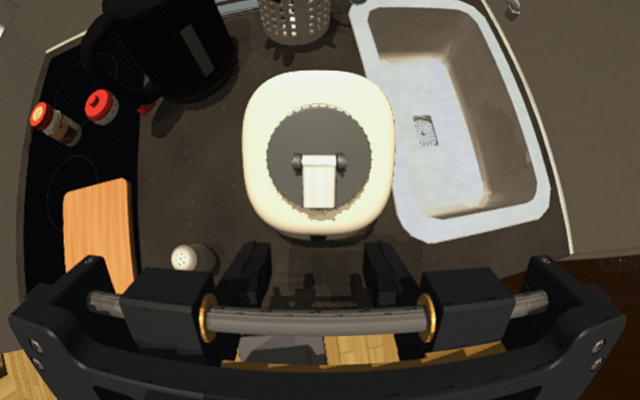

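View pics/scene1.png

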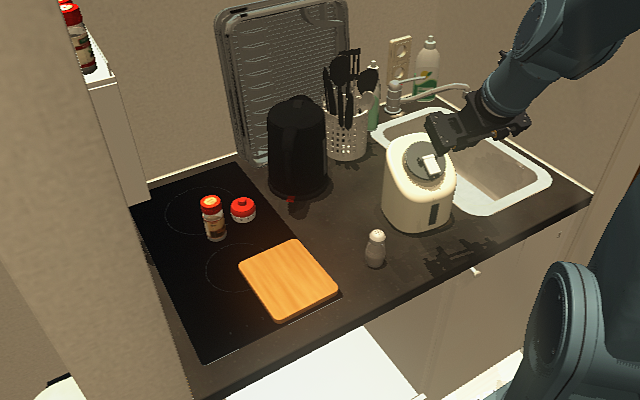

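Call:
{"name": "drive_tool", "arguments": {"gripper": [5,5,5,5,5,5], "offset": [[0,0,2.5],[0,0,2.5],[0,0,2.5],[0,0,2.5],[0,0,1],[0,0,0]], "twist": [[0,0,0],[0,0,0],[0,0,0],[0,0,0],[0,0,0],[0,0,0]]}}

```text
time_s: 2.75
tcp_pos: [0.4869, -0.2062, 0.179]
tool_rot: [3.012, -0.233, 0.79]
force: [-0.0, 0.5, 0.3]
grip_width: 0.05
```

```bash
cat > snap.py <<'E'
import sys
from plan import *
from plant import vision
where()
for nm in sys.argv[2:]:
    s=vision.snapshot(nm);np.savez(nm+sys.argv[1]+".npz",**s);cv2.imwrite(f"pics/{nm}{sys.argv[1]}.png",s["frame"][:,:,::-1])
    if nm=="scene":
        c=proj(s,L).astype(int);x,y=c;cv2.imwrite(f"pics/z{sys.argv[1]}.png",cv2.resize(s["frame"][y-50:y+50,x-60:x+60,::-1],None,fx=5,fy=5,interpolation=cv2.INTER_CUBIC))
E
python3 snap.py 2 wrist scene
```

```text
t 2.75 tcp lid mm [-36.1   1.3  31.4] rot err tool deg [ 1.04 -0.89  0.39] F lid [0.1 0.5 0.3] w 50.0 q [0.27, 0.26, 0.14, 2.3, -1.11, 0.2, -0.26]
```

View pics/z2.png

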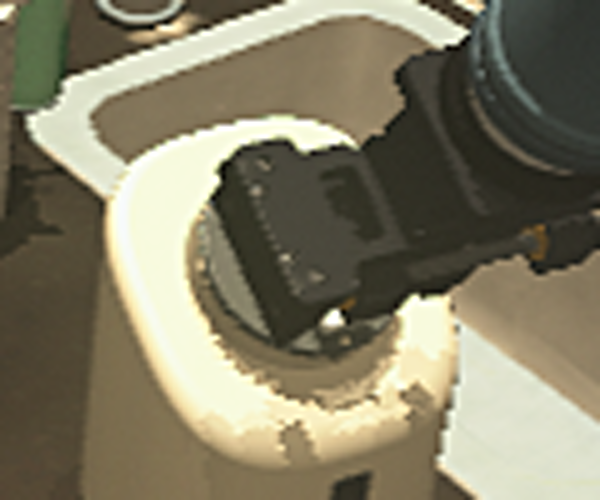

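View pics/wrist2.png

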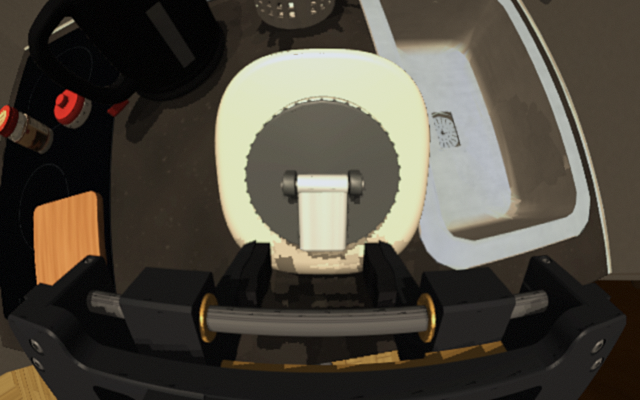

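```bash
cat > kin.py <<'E'
from h import *
import json,itertools
from scipy.optimize import least_squares
def fk(q,par):
    a1,a7,d1,d3,e3,d5,e5,d7,e7=par
    Rz=lambda t:R.from_euler('z',t).as_matrix();Ry=lambda t:R.from_euler('y',t).as_matrix()
    T=Rz(q[0]+a1);p=np.array([0,0,d1.item() if hasattr(d1,'item') else d1])
    T=T@Ry(q[1])@Rz(q[2]);p=p+T@[e3,0,d3]
    T=T@Ry(q[3]);p=p+T@[e5,0,0];T=T@Rz(q[4]);p=p+T@[0,0,d5]
    T=T@Ry(q[5]);p=p+T@[e7,0,d7];T=T@Rz(q[6]+a7)
    return p,T
D=[([1.14875806,.53719949,-.00445083,1.53883001,.00257938,1.06729749,-.07121297],[0.22623264,-0.60871845,0.23783417],[-3.09032951,-5.55799562e-01,6.38e-4]),
([0.99,0.14,-0.2,2.18,-0.38,0.59,-0.46],[0.3536,-0.3231,0.2361],[3.065,.03,.548]),
([0.76,0.04,-0.34,2.3,-0.4,0.32,-0.95],[0.4474,-0.2017,0.259],[2.988,-.222,.804]),
([0.27,0.26,0.14,2.3,-1.11,0.2,-0.26],[0.4869,-0.2062,0.179],[3.012,-.233,.79])]
def res(par,D):
    r=[]
    for q,p,v in D:
        P,T=fk(q,par);r+=list((P-p)*5)+list(R.from_matrix(T.T@R.from_rotvec(v).as_matrix()).as_rotvec())
    return np.array(r)
if __name__=="__main__":
    best=None
    for a1 in np.arange(-3,3.2,.8):
      for a7 in np.arange(-3,3.2,1.5):
        s=least_squares(res,[a1,a7,.2,.35,0,.3,0,.2,0],args=(D,))
        if best is None or s.cost<best.cost: best=s
    print(best.x.round(3),best.cost);print(res(best.x,D).reshape(-1,6).round(3))
E
python3 kin.py; python3 -c "
from plant import monitor;o=monitor.get_obs();print([list(map(float,o[k].round(4))) for k in ('q','tcp_pos','tool_rot')])"
```

```text
[ 0.697 -0.983  1.906 -0.492  0.175  0.16   0.272  0.836  0.558] 1.3104395380716034
[[-0.254 -0.093  0.028  0.003 -0.001 -0.603]
 [ 0.076  0.141 -0.166 -0.269  0.08   0.019]
 [-0.696  0.381 -0.54  -0.464  0.141  0.287]
 [ 0.234 -0.138  0.678 -0.417  0.127  0.297]]
[[0.2756, 0.2538, 0.1429, 2.305, -1.1105, 0.1971, -0.2627], [0.487, -0.2063, 0.1799], [3.0112, -0.2333, 0.7917]]
```

```bash
cat >> kin.py <<'E'
    D[3]=([0.2756, 0.2538, 0.1429, 2.305, -1.1105, 0.1971, -0.2627], [0.487, -0.2063, 0.1799], [3.0112, -0.2333, 0.7917])
    out=[]
    for sg in itertools.product([1,-1],repeat=4):
        sgn=np.array([sg[0],1,sg[1],1,sg[2],1,sg[3]])
        DD=[(np.array(q)*sgn,p,v) for q,p,v in D]
        for a7 in (-1.57,0,1.57,3.1):
            for a1 in (0,-2.36):
                s=least_squares(res,[a1,a7,.2,.35,0,.3,0,.2,0],args=(DD,));out.append((s.cost,sg,s.x.round(3),res(s.x,DD)))
    out.sort(key=lambda t:t[0])
    for o in out[:4]:print(*o[:3])
    print(out[0][3].reshape(-1,6).round(3))
E
python3 kin.py|tail -8
```

```text
0.0018410473428981532 (-1, -1, -1, -1) [-0.068  1.508  0.25   0.529 -0.012  0.411 -0.037  0.307 -0.011]
0.001841047342898174 (-1, -1, -1, -1) [-0.068  1.508  0.25   0.529 -0.012  0.411 -0.037  0.307 -0.011]
0.0018410473428981953 (-1, -1, -1, -1) [-0.068  1.508  0.25   0.529 -0.012  0.411 -0.037  0.307 -0.011]
0.0018410473428982015 (-1, -1, -1, -1) [-0.068  1.508  0.25   0.529 -0.012  0.411 -0.037  0.307 -0.011]
[[ 0.002  0.003 -0.002 -0.    -0.    -0.005]
 [ 0.018  0.002  0.011  0.021  0.002  0.002]
 [-0.007  0.012  0.004  0.034  0.002 -0.   ]
 [-0.003 -0.008 -0.013  0.033 -0.     0.004]]
```

```bash
cat > ik.py <<'E'
from plan import *
import kin
from scipy.optimize import least_squares
S=np.array([-1,1,-1,1,-1,1,-1])
D=list(kin.D)
D[3]=([0.2756, 0.2538, 0.1429, 2.305, -1.1105, 0.1971, -0.2627], [0.487, -0.2063, 0.1799], [3.0112, -0.2333, 0.7917])
def FK(q,par): return kin.fk((np.asarray(q)+[0,par[9],0,par[10],0,par[11],0])*S,par[:9])
def res(par):
    r=[]
    for q,p,v in D:
        P,T=FK(q,par);r+=list((P-p)*5)+list(R.from_matrix(T.T@R.from_rotvec(v).as_matrix()).as_rotvec())
    return np.r_[r,np.array(par[9:])*.02,np.array([par[4],par[6],par[8]])*.05]
s=least_squares(res,[0,1.57,.25,.53,0,.41,0,.3,0,0,0,0]);PAR=s.x
lo=np.array([-2.7,-.37,-1.27,.24,-1.31,.19,-2.76]);hi=np.array([2.7,2.16,1.26,2.4,4.45,1.91,2.76])
def ik(p,Rt,q0,margin=.05,reg=.01):
    f=lambda q:(lambda P,T:np.r_[(P-p)*5,R.from_matrix(T.T@Rt).as_rotvec(),reg*(q-q0)])(*FK(q,PAR))
    b=None
    for k in range(4):
        x0=np.clip(q0+np.random.default_rng(k).normal(0,.25*k,7),lo+margin+.01,hi-margin-.01)
        r=least_squares(f,x0,bounds=(lo+margin,hi-margin))
        if b is None or r.cost<b.cost:b=r
    e=f(b.x);return b.x,np.linalg.norm(e[:3])/5*1000,np.degrees(np.linalg.norm(e[3:6]))
if __name__=="__main__":
    print(PAR.round(3),res(PAR)[:24].reshape(-1,6).round(3))
    q0=np.array([.6,.2,-.2,2.1,-.4,.45,-.6])
    # tilt sign: want tool z more vertical
    for t in (0,10,20,30,-10): print(t,"toolz",toolR(0,t)[:,2].round(2))
E
python3 ik.py
```

```text
[-0.07   1.508  0.252  0.526 -0.038  0.414 -0.028  0.309 -0.022  0.035
 -0.058  0.037] [[-0.005 -0.    -0.001 -0.015 -0.    -0.007]
 [ 0.016  0.001  0.006  0.001 -0.004  0.002]
 [-0.009  0.009  0.006  0.009  0.004 -0.005]
 [-0.002 -0.005 -0.011  0.007 -0.013  0.01 ]]
0 toolz [ 0.5  -0.08 -0.86]
10 toolz [ 0.34 -0.05 -0.94]
20 toolz [ 0.17 -0.03 -0.98]
30 toolz [ 0. -0. -1.]
-10 toolz [ 0.64 -0.1  -0.76]
```

```bash
cat > t1.py <<'E'
from ik import *
q0=np.array([.6,.2,-.2,2.1,-.4,.45,-.6])
def tip(c,Rt,back): return c+Rt[:,2]*back
for t in (0,10,20,30):
    print("tilt",t)
    for nm,c,rz,back in (("fold",lidp(-.03,0,.009),0,.006),("up",lidp(0,0,.04),0,.015),("turn30",lidp(0,0,.04),30,.015),("turn64",lidp(0,0,.04),64,.015),("lift",lidp(0,0,.12),64,.015)):
        Rt=toolR(rz,t);x,ep,er=ik(tip(c,Rt,back),Rt,q0)
        print(" ",nm,"err mm %.1f deg %.1f"%(ep,er),x.round(2))
E
python3 t1.py
```

```text
tilt 0
  fold err mm 1.2 deg 1.0 [ 0.12  0.33  0.31  2.27 -1.26  0.24 -0.14]
  up err mm 0.1 deg 0.0 [ 0.15  0.28  0.26  2.23 -0.99  0.24 -0.42]
  turn30 err mm 0.1 deg 0.1 [ 0.15  0.28  0.26  2.23 -0.99  0.24  0.1 ]
  turn64 err mm 0.1 deg 0.1 [ 0.15  0.28  0.26  2.23 -0.99  0.24  0.7 ]
  lift err mm 0.0 deg 0.0 [ 0.73  0.11 -0.35  2.24 -0.33  0.31  0.08]
tilt 10
  fold err mm 0.0 deg 0.0 [ 0.33  0.34  0.05  2.19 -0.37  0.29 -1.01]
  up err mm 0.0 deg 0.0 [ 0.32  0.3   0.06  2.12 -0.29  0.38 -1.1 ]
  turn30 err mm 0.0 deg 0.0 [ 0.26  0.29  0.07  2.16 -0.08  0.3  -0.82]
  turn64 err mm 0.1 deg 0.1 [ 0.61  0.29 -0.37  2.21  0.73  0.24 -1.02]
  lift err mm 0.0 deg 0.0 [ 0.44  0.1  -0.14  2.21  0.2   0.35 -0.5 ]
tilt 20
  fold err mm 0.0 deg 0.0 [ 0.25  0.38  0.13  2.06 -0.19  0.53 -1.2 ]
  up err mm 0.0 deg 0.0 [ 0.27  0.35  0.1   2.   -0.14  0.61 -1.26]
  turn30 err mm 0.0 deg 0.0 [ 0.13  0.33  0.16  2.06  0.14  0.5  -1.07]
  turn64 err mm 0.0 deg 0.0 [-0.09  0.32  0.36  2.17  0.44  0.28 -0.85]
  lift err mm 0.0 deg 0.0 [ 0.28  0.13 -0.08  2.17  0.57  0.5  -0.93]
tilt 30
  fold err mm 0.0 deg 0.0 [ 0.22  0.45  0.14  1.93 -0.09  0.76 -1.3 ]
  up err mm 0.0 deg 0.0 [ 0.24  0.42  0.11  1.87 -0.07  0.84 -1.33]
  turn30 err mm 0.0 deg 0.0 [ 0.07  0.39  0.18  1.95  0.25  0.71 -1.21]
  turn64 err mm 0.0 deg 0.0 [-0.11  0.36  0.29  2.11  0.73  0.49 -1.19]
  lift err mm 0.0 deg 0.0 [ 0.17  0.18 -0.07  2.12  0.76  0.69 -1.17]
```

```bash
python3 - <<'E'
from plan import *
Rt=toolR(0,20)
c=lidp(-.030,0,.009); t=c+Rt[:,2]*.005
print("final tip lid",(B.T@(t-L)*1000).round(1))
rows(t-Rt[:,2]*.035,Rt,4)
E
```

```text
final tip lid [-31.7  -0.    4.3]
N 4 off cm [0.376, 0.028, -0.182] twist deg [-0.276, -4.798, -0.051]
 path [[0.489, -0.207, 0.183], [0.492, -0.208, 0.187], [0.495, -0.208, 0.189], [0.498, -0.209, 0.192]]
```

Call:
{"name": "drive_tool", "arguments": {"gripper": [5,5,5,5,5], "offset": [[0.38,0.03,-0.18],[0.38,0.03,-0.18],[0.38,0.03,-0.18],[0.38,0.03,-0.18],[0,0,0]], "twist": [[-0.28,-4.8,-0.05],[-0.28,-4.8,-0.05],[-0.28,-4.8,-0.05],[-0.28,-4.8,-0.05],[0,0,0]]}}

```text
time_s: 3.48
tcp_pos: [0.5005, -0.2079, 0.192]
tool_rot: [3.107, -0.231, 0.315]
force: [-0.4, -0.4, -0.6]
grip_width: 0.05
```

```bash
python3 - <<'E'
from plan import *
where()
Rt=toolR(0,20)
c=lidp(-.030,0,.009); t=c+Rt[:,2]*.005
rows(t,Rt,4)
E
```

```text
t 3.48 tcp lid mm [-17.7   1.8  35.8] rot err tool deg [  0.34 -18.63  -0.16] F lid [-0.6 -0.4 -0.4] w 50.0 q [-0.18, 0.37, 0.63, 2.06, -0.47, 0.63, -0.96]
N 4 off cm [-0.072, 0.047, 0.858] twist deg [-0.076, -0.343, 0.054]
 path [[0.501, -0.208, 0.183], [0.502, -0.209, 0.175], [0.503, -0.21, 0.166], [0.504, -0.21, 0.158]]
```

Call:
{"name": "drive_tool", "arguments": {"gripper": [5,5,5,5,5,5], "offset": [[-0.07,0.05,0.8],[-0.07,0.05,0.8],[-0.07,0.05,0.7],[-0.07,0.05,0.6],[0,0,0.4],[0,0,0]], "twist": [[-0.1,-0.3,0],[-0.1,-0.3,0],[-0.1,-0.3,0],[-0.1,-0.3,0],[0,0,0],[0,0,0]]}}

```text
time_s: 4.22
tcp_pos: [0.5023, -0.2095, 0.1581]
tool_rot: [3.106, -0.233, 0.278]
force: [0.0, 0.1, -0.8]
grip_width: 0.05
```

```bash
python3 snap.py 3 wrist scene
```

```text
t 4.22 tcp lid mm [-33.1   0.5   5.5] rot err tool deg [  0.   -19.97  -0.16] F lid [-0.4  0.1 -0.7] w 50.0 q [-0.14, 0.44, 0.59, 2.06, -0.52, 0.59, -0.92]
```

View pics/z3.png

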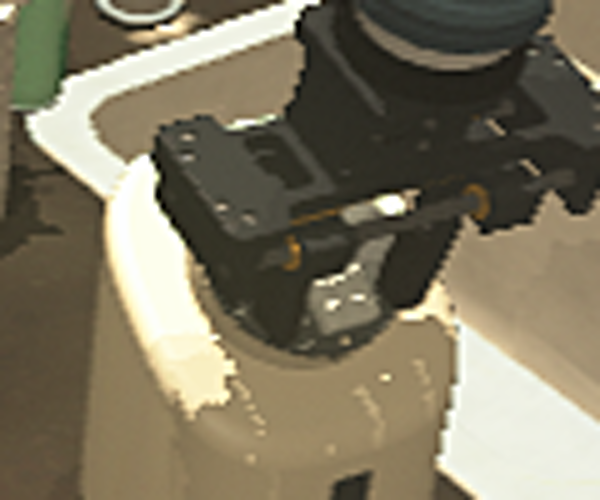

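View pics/wrist3.png

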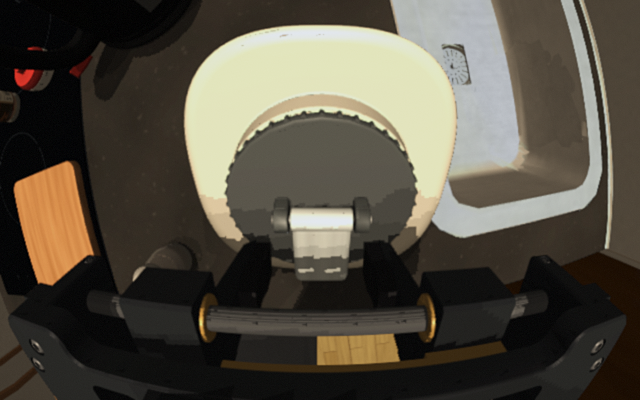

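Call:
{"name": "drive_tool", "arguments": {"gripper": [2.4,2.4,2.4,2.4,2.4], "offset": [[0,0,0],[0,0,0],[0,0,0],[0,0,0],[0,0,0]], "twist": [[0,0,0],[0,0,0],[0,0,0],[0,0,0],[0,0,0]], "newtons": 20}}

```text
time_s: 4.95
tcp_pos: [0.5025, -0.2098, 0.1586]
tool_rot: [3.106, -0.234, 0.279]
force: [0.4, -0.9, 2.0]
grip_width: 0.0279
```

```bash
python3 - <<'E'
from plan import *
where()
p,Rm,_=cur()
# arc: contact 30mm from hinge; tool orientation varies tilt from 20 -> 20
r=.030
prev=0
for k in range(1,11):
    th=np.radians(9*k);a=np.radians(9*(k-1))
    d=B@np.array([-r*(np.cos(th)-np.cos(a)),0,r*(np.sin(th)-np.sin(a))])
    print(9*k,(Rm.T@d*100).round(2).tolist())
E
```

```text
t 4.95 tcp lid mm [-32.6   0.2   5.8] rot err tool deg [-1.000e-02 -1.992e+01 -1.500e-01] F lid [ 1.5 -0.8  1.4] w 27.9 q [-0.14, 0.44, 0.59, 2.06, -0.52, 0.59, -0.92]
9 [-0.13, -0.0, -0.45]
18 [-0.05, 0.0, -0.47]
27 [0.02, 0.0, -0.47]
36 [0.09, 0.0, -0.46]
45 [0.17, 0.0, -0.44]
54 [0.23, 0.0, -0.41]
63 [0.29, 0.0, -0.37]
72 [0.35, 0.0, -0.32]
81 [0.39, 0.0, -0.26]
90 [0.43, 0.0, -0.19]
```

Call:
{"name": "drive_tool", "arguments": {"gripper": [2.4,2.4,2.4,2.4,2.4,2.4,2.4,2.4], "offset": [[-0.13,0,-0.45],[-0.05,0,-0.47],[0.02,0,-0.47],[0.09,0,-0.46],[0.17,0,-0.44],[0.23,0,-0.41],[0.29,0,-0.37],[0.35,0,-0.32]], "twist": [[0,0,0],[0,0,0],[0,0,0],[0,0,0],[0,0,0],[0,0,0],[0,0,0],[0,0,0]]}}

```text
time_s: 5.95
tcp_pos: [0.505, -0.2098, 0.1934]
tool_rot: [3.107, -0.233, 0.275]
force: [-4.8, -1.2, -2.6]
grip_width: 0.0274
```

Call:
{"name": "drive_tool", "arguments": {"gripper": [2.4,2.4,2.4], "offset": [[0.39,0,-0.26],[0.43,0,-0.19],[0,0,0]], "twist": [[0,0,0],[0,0,0],[0,0,0]]}}

```text
time_s: 6.32
tcp_pos: [0.5122, -0.2121, 0.1998]
tool_rot: [3.106, -0.235, 0.276]
force: [-7.6, -1.9, 2.3]
grip_width: 0.027
```

```bash
python3 snap.py 4 wrist scene
```

```text
t 6.33 tcp lid mm [-3.3 -0.6 36.4] rot err tool deg [ -0.04 -20.01  -0.11] F lid [-5.1 -3.1  5.6] w 27.0 q [-0.2, 0.39, 0.66, 2.0, -0.45, 0.69, -0.99]
```

View pics/z4.png

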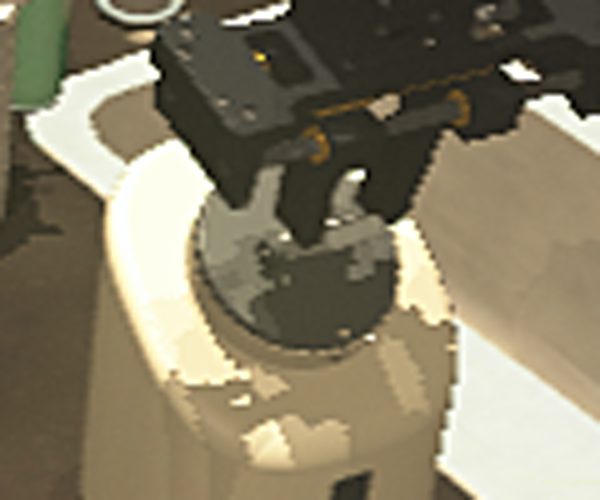

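View pics/wrist4.png

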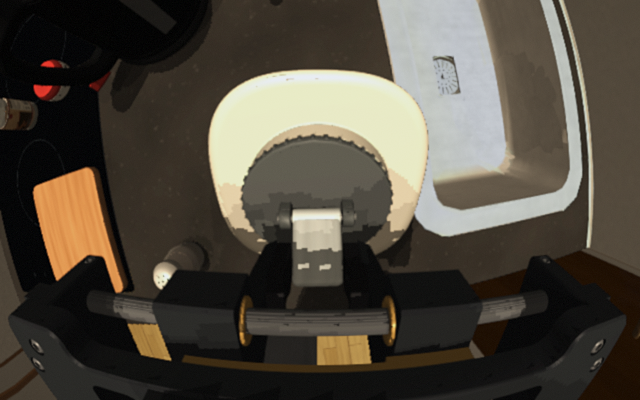

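```bash
cat > pad.py <<'E'
from plan import *
def wcloud(s):
    K=s["K"];z=s["z_map"];v,u=np.mgrid[:400,:640].astype(float)
    dx=(u-K[0,2]);dy=(v-K[1,2]);r=np.hypot(dx,dy);th=r/K[0,0]
    k=np.where(r>0,np.tan(th)/np.maximum(r,1e-9),0)
    p=np.stack([dx*k*z,dy*k*z,z],-1)
    w=(p-s["tvec"])@cv2.Rodrigues(s["rvec"])[0];w[z==0]=np.nan;return w
def pad(s,ymax=.011,wrist=True):
    w=wcloud(s) if wrist else cloud(s);l=(w-L)@B
    m=(abs(l[...,1])<ymax)&(l[...,2]>.012)&(l[...,2]<.06)&(l[...,0]>-.05)&(l[...,0]<.03)&(s["frame"].min(-1)>60)
    P=l[m]*1000;print(m.sum());
    if m.sum()<10:return
    c=np.median(P,0);d=np.linalg.svd((P-P.mean(0))[:,[0,2]],full_matrices=False)[2][0]
    print("ctr",c.round(1),"x",np.percentile(P[:,0],[2,98]).round(1),"z",np.percentile(P[:,2],[2,98]).round(1),"angle deg",np.degrees(np.arctan2(abs(d[1]),-d[0]*np.sign(d[1]))).round(1))
if __name__=="__main__":
    import sys
    for f in sys.argv[1:]: 
        print(f);pad(dict(np.load(f)),wrist="wrist" in f)
E
python3 pad.py wrist2.npz wrist4.npz scene4.npz
```

```text
wrist2.npz
2837
ctr [-17.6  -0.1  14.7] x [-40.6   2.2] z [12.7 16.1] angle deg 1.8
wrist4.npz
2825
ctr [-3.   0.  32.1] x [-12.1   5.3] z [12.7 48.1] angle deg 66.9
scene4.npz
49
ctr [-11.   -1.3  45.9] x [-16.3   0.5] z [26.8 49.7] angle deg 57.0
```

Call:
{"name": "drive_tool", "arguments": {"gripper": [5,5,5], "offset": [[0,0,0],[0,0,0],[0,0,0]], "twist": [[0,0,0],[0,0,0],[0,0,0]]}}

```text
time_s: 6.8
tcp_pos: [0.5139, -0.211, 0.1998]
tool_rot: [3.106, -0.233, 0.281]
force: [0.6, 0.9, -0.6]
grip_width: 0.0497
```

```bash
python3 snap.py 5 wrist; python3 pad.py wrist5.npz; python3 - <<'E'
from plan import *
rows(lidp(-.0113,0,.0215),toolR(0,20),4)
E
```

```text
t 6.8 tcp lid mm [-2.   0.7 35.7] rot err tool deg [ 1.000e-02 -1.986e+01 -1.900e-01] F lid [ 0.1  1.  -0.8] w 49.7 q [-0.2, 0.4, 0.65, 2.0, -0.45, 0.69, -0.99]
wrist5.npz
2723
ctr [-6.   0.2 31.8] x [-14.8   2.2] z [12.6 48. ] angle deg 67.0
N 4 off cm [-0.093, 0.017, 0.41] twist deg [0.005, -0.03, 0.045]
 path [[0.513, -0.211, 0.196], [0.513, -0.211, 0.191], [0.513, -0.211, 0.187], [0.513, -0.212, 0.183]]
```

Call:
{"name": "drive_tool", "arguments": {"gripper": [5,5,5,5,2.4,2.4,2.4,2.4], "offset": [[-0.1,0,0.4],[-0.1,0,0.4],[-0.1,0,0.4],[-0.1,0,0.4],[0,0,0],[0,0,0],[0,0,0],[0,0,0]], "twist": [[0,0,0],[0,0,0],[0,0,0],[0,0,0],[0,0,0],[0,0,0],[0,0,0],[0,0,0]], "newtons": 20}}

```text
time_s: 7.85
tcp_pos: [0.5121, -0.2113, 0.1831]
tool_rot: [3.106, -0.234, 0.279]
force: [-0.9, -2.5, 0.7]
grip_width: 0.0278
```

```bash
python3 - <<'E'
from plan import *
where()
p,Rm,_=cur();r=.022
for a,b in ((67,77),(77,87),(87,97)):
    a,b=np.radians([a,b]);d=B@np.array([-r*(np.cos(b)-np.cos(a)),0,r*(np.sin(b)-np.sin(a))]);print((Rm.T@d*100).round(2).tolist())
E
```

```text
t 7.85 tcp lid mm [-11.9   0.1  22.1] rot err tool deg [ -0.02 -19.91  -0.16] F lid [-0.1 -2.6  0.8] w 27.8 q [-0.18, 0.42, 0.63, 2.02, -0.48, 0.65, -0.97]
[0.3, 0.0, -0.24]
[0.34, 0.0, -0.18]
[0.36, 0.0, -0.12]
```

Call:
{"name": "drive_tool", "arguments": {"gripper": [2.4,2.4,2.4,2.4,2.4,5,5,5], "offset": [[0.3,0,-0.24],[0.34,0,-0.18],[0.36,0,-0.12],[0.2,0,0],[0,0,0],[0,0,0],[0,0,0],[0,0,0]], "twist": [[0,0,0],[0,0,0],[0,0,0],[0,0,0],[0,0,0],[0,0,0],[0,0,0],[0,0,0]]}}

```text
time_s: 8.85
tcp_pos: [0.5236, -0.2125, 0.1909]
tool_rot: [3.106, -0.233, 0.281]
force: [1.1, 0.3, 1.5]
grip_width: 0.05
```

```bash
python3 snap.py 6 wrist scene; python3 pad.py wrist6.npz
```

```text
t 8.85 tcp lid mm [ 2.   0.8 23. ] rot err tool deg [ 1.000e-02 -1.985e+01 -1.900e-01] F lid [1.7 0.5 0.8] w 50.0 q [-0.18, 0.42, 0.64, 1.99, -0.47, 0.68, -0.98]
wrist6.npz
2779
ctr [-2.7 -0.2 32.3] x [-7.8  2.4] z [12.7 48.9] angle deg 75.9
```

View pics/wrist6.png

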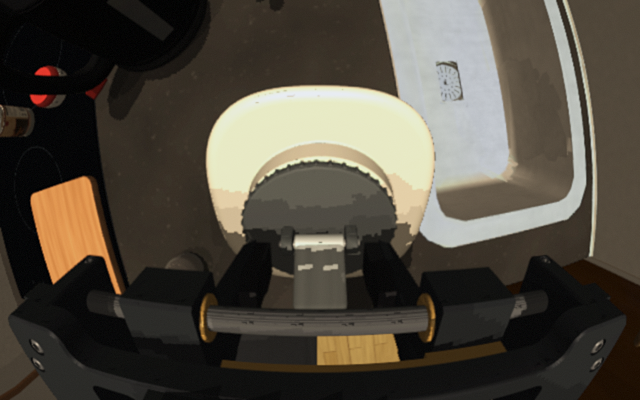

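```bash
python3 - <<'E'
from plan import *
rows(lidp(-.010,0,.030),toolR(0,20),3)
_,Rm,_=cur(); print("x+13mm,z+1 lid in tool cm",(Rm.T@B@[1.3,0,.1]).round(2))
E
```

```text
N 3 off cm [-0.443, 0.022, -0.089] twist deg [0.007, -0.035, 0.06]
 path [[0.519, -0.212, 0.191], [0.514, -0.212, 0.191], [0.51, -0.211, 0.191]]
x+13mm,z+1 lid in tool cm [ 1.19  0.   -0.54]
```

Call:
{"name": "drive_tool", "arguments": {"gripper": [5,5,5,5,2.4,2.4,2.4,2.4], "offset": [[-0.44,0.02,-0.09],[-0.44,0.02,-0.09],[-0.44,0.02,-0.09],[0,0,0],[0,0,0],[0,0,0],[0,0,0],[0,0,0]], "twist": [[0,0,0],[0,0,0],[0,0,0],[0,0,0],[0,0,0],[0,0,0],[0,0,0],[0,0,0]], "newtons": 15}}

```text
time_s: 9.95
tcp_pos: [0.5094, -0.2113, 0.1907]
tool_rot: [3.106, -0.234, 0.278]
force: [0.8, -0.6, -0.6]
grip_width: 0.0278
```

Call:
{"name": "drive_tool", "arguments": {"gripper": [2.4,2.4,2.4,2.4,2.4,5,5,5], "offset": [[0.3,0,-0.13],[0.3,0,-0.13],[0.3,0,-0.13],[0.3,0,-0.13],[0,0,0],[0,0,0],[0,0,0],[0,0,0]], "twist": [[0,0,0],[0,0,0],[0,0,0],[0,0,0],[0,0,0],[0,0,0],[0,0,0],[0,0,0]]}}

```text
time_s: 10.95
tcp_pos: [0.5206, -0.2127, 0.1982]
tool_rot: [3.106, -0.233, 0.28]
force: [-0.6, -0.4, 0.2]
grip_width: 0.0502
```

```bash
python3 snap.py 7 wrist; python3 pad.py wrist7.npz;python3 - <<'E'
from plan import *
for t in (10,15,20):
    Rt=toolR(0,t);rows(lidp(-.001,0,.036)+Rt[:,2]*.015,Rt,4)
E
```

```text
t 10.95 tcp lid mm [ 3.2  0.  30.8] rot err tool deg [ 1.000e-02 -1.989e+01 -1.800e-01] F lid [-0.3 -0.5  0.4] w 50.2 q [-0.19, 0.41, 0.65, 1.99, -0.46, 0.69, -0.99]
wrist7.npz
2586
ctr [ 0.9  0.1 35.2] x [-5.7  2.9] z [12.8 50.2] angle deg 83.2
N 4 off cm [-0.093, -0.0, 0.277] twist deg [0.002, 2.474, 0.043]
 path [[0.52, -0.213, 0.195], [0.52, -0.213, 0.192], [0.52, -0.213, 0.189], [0.52, -0.213, 0.187]]
N 4 off cm [-0.117, -0.001, 0.283] twist deg [0.004, 1.224, 0.043]
 path [[0.52, -0.213, 0.195], [0.519, -0.213, 0.192], [0.519, -0.212, 0.189], [0.518, -0.212, 0.186]]
N 4 off cm [-0.14, -0.001, 0.288] twist deg [0.006, -0.026, 0.043]
 path [[0.52, -0.213, 0.195], [0.519, -0.212, 0.192], [0.518, -0.212, 0.189], [0.517, -0.212, 0.186]]
```

```bash
cat > t2.py <<'E'
from ik import *
_,_,o=cur();qn=np.array(o["q"])
D.append((o["q"],o["tcp_pos"],o["tool_rot"]));import ik
PARn=least_squares(res,PAR).x;ik.PAR=PARn;print(PARn.round(3),res(PARn)[-12:].round(3))
for t in (0,10,15,20):
    q=qn.copy();print(t)
    for rz in range(0,65,8):
        Rt=toolR(rz,t)
        q,ep,er=ik.ik(L+B@[0,0,.036]+Rt[:,2]*.015,Rt,q,margin=.02)
        if rz%16==0 or rz>=56: print("  ",rz,"%.1f %.1f"%(ep,er),q.round(2))
E
python3 t2.py
```

```text
[-7.400e-02  1.506e+00  2.800e-01  5.050e-01  2.000e-03  4.250e-01
 -1.400e-02  2.890e-01 -1.300e-02 -1.000e-03 -2.300e-02  3.700e-02] [-0.022  0.035 -0.017 -0.003  0.008 -0.001 -0.    -0.     0.001  0.
 -0.001 -0.001]
0
   0 0.0 0.0 [ 0.08  0.3   0.35  2.21 -1.04  0.25 -0.38]
   16 0.0 0.0 [ 0.13  0.3   0.28  2.21 -1.    0.24 -0.13]
   32 0.0 0.0 [ 0.18  0.29  0.22  2.22 -0.96  0.22  0.11]
   48 0.0 0.0 [ 0.22  0.29  0.17  2.22 -0.92  0.21  0.36]
   56 0.0 0.0 [ 0.22  0.29  0.17  2.22 -0.92  0.21  0.5 ]
   64 0.0 0.0 [ 0.22  0.29  0.17  2.22 -0.92  0.21  0.64]
10
   0 0.0 0.0 [-0.09  0.36  0.54  2.11 -0.64  0.45 -0.8 ]
   16 0.0 0.0 [-0.1   0.34  0.51  2.12 -0.54  0.39 -0.63]
   32 0.0 0.0 [-0.09  0.33  0.48  2.14 -0.44  0.33 -0.46]
   48 0.0 0.0 [-0.08  0.32  0.44  2.17 -0.35  0.25 -0.29]
   56 0.0 0.0 [-0.06  0.31  0.41  2.19 -0.3   0.21 -0.2 ]
   64 0.1 0.1 [-0.24  0.34  0.61  2.2  -0.58  0.21  0.19]
15
   0 0.0 0.0 [-0.14  0.39  0.6   2.05 -0.54  0.56 -0.89]
   16 0.0 0.0 [-0.17  0.38  0.59  2.07 -0.43  0.49 -0.76]
   32 0.0 0.0 [-0.2   0.36  0.58  2.1  -0.31  0.41 -0.62]
   48 0.0 0.0 [-0.22  0.35  0.56  2.14 -0.19  0.31 -0.48]
   56 0.0 0.0 [-0.23  0.35  0.56  2.16 -0.13  0.26 -0.41]
   64 0.0 0.0 [-0.24  0.34  0.57  2.18 -0.08  0.21 -0.33]
20
   0 0.0 0.0 [-0.17  0.43  0.64  1.99 -0.48  0.67 -0.96]
   16 0.0 0.0 [-0.22  0.41  0.64  2.01 -0.35  0.59 -0.85]
   32 0.0 0.0 [-0.27  0.4   0.64  2.05 -0.21  0.49 -0.73]
   48 0.0 0.0 [-0.32  0.39  0.65  2.1  -0.07  0.38 -0.63]
   56 0.0 0.0 [-0.34  0.39  0.66  2.13 -0.    0.32 -0.57]
   64 0.0 0.0 [-0.37  0.38  0.68  2.16  0.07  0.26 -0.52]
```

```bash
python3 - <<'E'
from plan import *
Rt=toolR(0,24);rows(lidp(-.002,0,.036)+Rt[:,2]*.015,Rt,3)
E
```

```text
N 3 off cm [-0.244, -0.001, 0.4] twist deg [0.01, -1.367, 0.057]
 path [[0.519, -0.212, 0.194], [0.517, -0.212, 0.189], [0.515, -0.212, 0.185]]
```

Call:
{"name": "drive_tool", "arguments": {"gripper": [5,5,5,5,2,2,2,2], "offset": [[-0.24,0,0.4],[-0.24,0,0.4],[-0.24,0,0.4],[0,0,0],[0,0,0],[0,0,0],[0,0,0],[0,0,0]], "twist": [[0,-1.4,0],[0,-1.4,0],[0,-1.4,0],[0,0,0],[0,0,0],[0,0,0],[0,0,0],[0,0,0]], "newtons": 45}}

```text
time_s: 12.0
tcp_pos: [0.5148, -0.2122, 0.1851]
tool_rot: [3.119, -0.235, 0.165]
force: [0.2, -0.4, 0.1]
grip_width: 0.0273
```

```bash
cat > turn.py <<'E'
from plan import *
import sys
where();ang=float(sys.argv[1]);N=int(sys.argv[2])
p,Rm,o=cur()
A=R.from_rotvec(n*np.radians(ang)).as_matrix()
rows(L+A@(p-L),A@Rm,N)
E
python3 turn.py 64 8; python3 turn.py 32 8
```

```text
t 12.0 tcp lid mm [-8.4 -0.3 22.4] rot err tool deg [-2.000e-02 -2.412e+01 -1.500e-01] F lid [ 0.3 -0.4 -0.1] w 27.3 q [-0.19, 0.46, 0.65, 1.95, -0.44, 0.76, -1.01]
N 8 off cm [0.012, 0.117, -0.005] twist deg [-3.269, -0.002, -7.301]
 path [[0.515, -0.213, 0.185], [0.515, -0.216, 0.186], [0.516, -0.218, 0.186], [0.517, -0.219, 0.187]]
t 12.0 tcp lid mm [-8.4 -0.3 22.4] rot err tool deg [-2.000e-02 -2.412e+01 -1.500e-01] F lid [ 0.3 -0.4 -0.1] w 27.3 q [-0.19, 0.46, 0.65, 1.95, -0.44, 0.76, -1.01]
N 8 off cm [0.004, 0.059, -0.002] twist deg [-1.635, -0.001, -3.651]
 path [[0.515, -0.213, 0.185], [0.515, -0.214, 0.185], [0.515, -0.215, 0.185], [0.515, -0.216, 0.186]]
```

Call:
{"name": "drive_tool", "arguments": {"gripper": [2,2,2,2,2,2,2,2], "offset": [[0,0.06,0],[0,0.06,0],[0,0.06,0],[0,0.06,0],[0,0.06,0],[0,0.06,0],[0,0.06,0],[0,0.06,0]], "twist": [[-1.65,0,-3.65],[-1.65,0,-3.65],[-1.65,0,-3.65],[-1.65,0,-3.65],[-1.65,0,-3.65],[-1.65,0,-3.65],[-1.65,0,-3.65],[-1.65,0,-3.65]]}}

```text
time_s: 13.0
tcp_pos: [0.5152, -0.2163, 0.1856]
tool_rot: [2.832, 0.504, 0.119]
force: [-1.6, 0.6, 1.8]
grip_width: 0.0273
```

```bash
cat > tw.py <<'E'
from plan import *
p,Rm,o=cur()
def tw(t=24):
    e=R.from_matrix(B.T@Rm@toolR(0,t).T@B).as_rotvec(degrees=True)  # rotation in lid frame relative to ungrasped tilt
    A=R.from_rotvec(n*np.radians(e[2])).as_matrix()
    c=L+A.T@(p-L)
    print("rot in lid frame deg",e.round(2),"tcp unrot lid mm",(B.T@(c-L)*1000).round(1),"torque lid",(B.T@o["wrist_torque"]).round(2))
tw()
E
python3 tw.py; python3 turn.py 32 8; python3 snap.py 8 wrist
```

```text
rot in lid frame deg [-0.07  0.13 32.32] tcp unrot lid mm [-8.5  0.3 22.4] torque lid [ 0.3   0.33 -0.19]
t 13.0 tcp lid mm [-7.3 -4.3 22.4] rot err tool deg [ -6.84 -23.48 -31.83] F lid [-0.6  0.3  2.4] w 27.3 q [-0.36, 0.44, 0.69, 2.03, -0.13, 0.58, -0.86]
N 8 off cm [0.0, 0.059, 0.0] twist deg [-1.636, 0.002, -3.65]
 path [[0.515, -0.217, 0.186], [0.516, -0.218, 0.186], [0.516, -0.219, 0.187], [0.517, -0.22, 0.187]]
t 13.0 tcp lid mm [-7.3 -4.3 22.4] rot err tool deg [ -6.84 -23.48 -31.83] F lid [-0.6  0.3  2.4] w 27.3 q [-0.36, 0.44, 0.69, 2.03, -0.13, 0.58, -0.86]
```

View pics/wrist8.png

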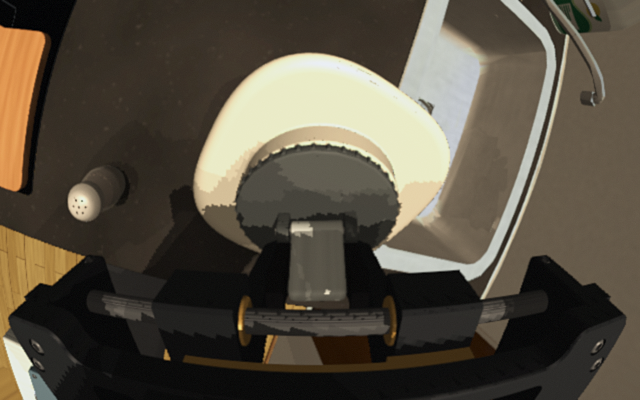

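Call:
{"name": "drive_tool", "arguments": {"gripper": [2,2,2,2,2,2,2,2], "offset": [[0,0.06,0],[0,0.06,0],[0,0.06,0],[0,0.06,0],[0,0.06,0],[0,0.06,0],[0,0.06,0],[0,0.06,0]], "twist": [[-1.65,0,-3.65],[-1.65,0,-3.65],[-1.65,0,-3.65],[-1.65,0,-3.65],[-1.65,0,-3.65],[-1.65,0,-3.65],[-1.65,0,-3.65],[0,0,0]]}}

```text
time_s: 14.05
tcp_pos: [0.5175, -0.2196, 0.1872]
tool_rot: [2.46, 1.04, 0.077]
force: [-2.1, 3.9, 4.7]
grip_width: 0.0272
```

```bash
python3 tw.py;  python3 snap.py 9 wrist; python3 turn.py 4 1
```

```text
rot in lid frame deg [-0.19  0.1  60.22] tcp unrot lid mm [-8.4 -0.  22.3] torque lid [ 0.72  0.69 -0.56]
t 14.05 tcp lid mm [-4.1 -7.3 22.3] rot err tool deg [-12.79 -21.84 -59.26] F lid [0.  3.5 5.4] w 27.2 q [-0.53, 0.44, 0.79, 2.15, 0.17, 0.37, -0.76]
t 14.1 tcp lid mm [-4.1 -7.3 22.3] rot err tool deg [-12.79 -21.84 -59.23] F lid [0.  3.9 6.6] w 27.5 q [-0.53, 0.44, 0.79, 2.15, 0.17, 0.37, -0.76]
N 1 off cm [0.002, 0.058, -0.001] twist deg [-1.638, 0.007, -3.649]
 path [[0.518, -0.22, 0.187]]
```

View pics/wrist9.png

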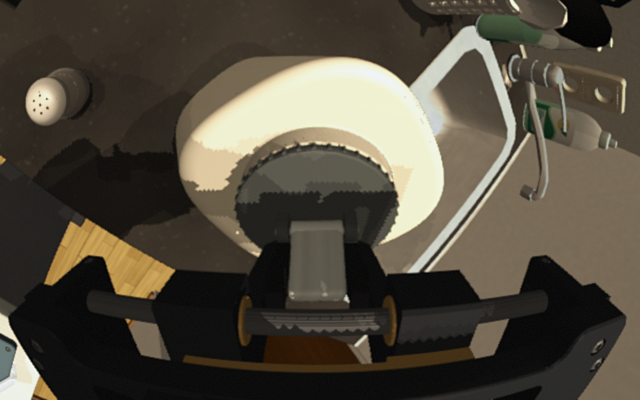

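Call:
{"name": "drive_tool", "arguments": {"gripper": [2,2,2,2], "offset": [[0,0.04,0],[0,0.04,0],[0,0,0],[0,0,0]], "twist": [[-1.1,0,-2.4],[-1.1,0,-2.4],[0,0,0],[0,0,0]]}}

```text
time_s: 14.6
tcp_pos: [0.5179, -0.2211, 0.1876]
tool_rot: [2.379, 1.129, 0.069]
force: [-0.6, 0.8, 1.7]
grip_width: 0.027
```

```bash
python3 tw.py; python3 snap.py 10 wrist scene; python3 - <<'E'
from pad import *
s=dict(np.load("wrist10.npz"));w=wcloud(s);l=(w-L)@B
m=(l[...,2]<.04)&(l[...,2]>.013)&(np.hypot(l[...,0],l[...,1])<.03)
u,v=np.median(np.argwhere(m)[:,::-1],0);print(m.sum(),u,v)
P=l[m]*1000
d=np.linalg.svd((P-P.mean(0)),full_matrices=False)[2][2];print("paddle face normal",d.round(2))
# lid height relative
m=(abs(l[...,2])<.01)&(np.hypot(l[...,0],l[...,1])<.04)&(l[...,0]>.0)
print("lid face z mm",np.percentile(l[m][:,2]*1000,[10,50,90]).round(2))
s=dict(np.load("wrist9.npz"));l=(wcloud(s)-L)@B
m=(abs(l[...,2])<.01)&(np.hypot(l[...,0],l[...,1])<.04)&(l[...,0]>.0)
print("before",np.percentile(l[m][:,2]*1000,[10,50,90]).round(2))
p,Rm,_=cur(); print("n in tool",(Rm.T@n).round(3))
E
```

```text
rot in lid frame deg [-0.31  0.11 65.47] tcp unrot lid mm [-9.2 -0.5 22.3] torque lid [ 0.31  0.43 -0.92]
t 14.6 tcp lid mm [-3.4 -8.6 22.3] rot err tool deg [-14.01 -21.43 -64.41] F lid [0.2 0.7 1.8] w 27.0 q [-0.57, 0.44, 0.82, 2.18, 0.23, 0.32, -0.75]
4100 317.0 252.0
paddle face normal [-0.42 -0.9   0.13]
lid face z mm [-0.59  0.06  0.9 ]
before [-0.65  0.01  0.8 ]
n in tool [-0.411  0.003 -0.912]
```

View pics/z10.png

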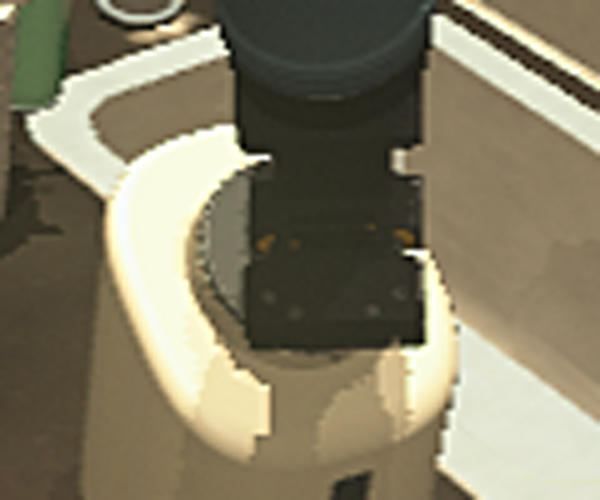

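```bash
cat > board.py <<'E'
from h import *
s=dict(np.load("top0.npz"));w=cloud(s);f=s["frame"]
hsv=cv2.cvtColor(f,cv2.COLOR_RGB2HSV)
m=(hsv[...,0]>8)&(hsv[...,0]<25)&(hsv[...,1]>100)&(abs(w[...,2]-.02)<.008)&(w[...,1]>0)
m=cv2.morphologyEx(m.astype(np.uint8),cv2.MORPH_OPEN,np.ones((3,3)))
c=max(cv2.findContours(m,cv2.RETR_EXTERNAL,cv2.CHAIN_APPROX_NONE)[0],key=cv2.contourArea)[:,0]
K=s["K"];Rm=cv2.Rodrigues(s["rvec"])[0];C=-Rm.T@s["tvec"]
ray=np.c_[(c-K[:2,2])/K[0,0],np.ones(len(c))]@Rm
X=C+ray*((.02-C[2])/ray[:,2])[:,None]
print(cv2.minAreaRect((X[:,:2]*1000).astype(np.float32)),"z",np.median(w[m>0][:,2]))
s2=dict(np.load("scene0.npz"));w2=cloud(s2);h2=cv2.cvtColor(s2["frame"],cv2.COLOR_RGB2HSV)
m2=(h2[...,0]>8)&(h2[...,0]<25)&(h2[...,1]>100)&(abs(w2[...,2]-.02)<.006)&(w2[...,1]>0)
m2=cv2.morphologyEx(m2.astype(np.uint8),cv2.MORPH_OPEN,np.ones((3,3)))
P=w2[m2>0];print(cv2.minAreaRect((P[:,:2]*1000).astype(np.float32)),np.median(P[:,2]))
E
python3 board.py
cat > t3.py <<'E'
from ik import *
import ik
p,Rm,o=cur();q=np.array(o["q"])
D.append((o["q"],o["tcp_pos"],o["tool_rot"]));
D.append(([-0.19,0.41,0.65,1.99,-0.46,0.69,-0.99],[0.5206,-0.2127,0.1982],[3.106,-0.233,0.28]))
ik.PAR=least_squares(res,PAR).x
print(ik.PAR.round(3))
for k in range(0,11,2):
    q,ep,er=ik.ik(p+n*.01*k,Rm,q,margin=.02);print(k,"%.1f %.1f"%(ep,er),q.round(2))
Bl=B@R.from_euler('z',64.5,degrees=True).as_matrix()
G=Bl.T@Rm;g=Bl.T@(p-L);np.savez("grasp.npz",G=G,g=g,par=ik.PAR);print(g.round(4))
for yaw in range(-180,180,30):
    Rl=R.from_euler('z',yaw,degrees=True).as_matrix();pt=np.array([.513,.15,.05])+Rl@g
    x,ep,er=ik.ik(pt,Rl@G,np.array([-.3,.5,0,1.7,0,.9,-.5]),margin=.05);print(yaw,"%.1f %.1f"%(ep,er),x.round(2),"toolz",(Rl@G)[:,2].round(2))
E
python3 t3.py
```

```text
((515.7001342773438, 150.71609497070312), (179.838134765625, 149.69056701660156), 1.5883361101150513) z 0.02097862056170126
((587.7404174804688, 131.48570251464844), (185.07162475585938, 355.583740234375), 76.24725341796875) 0.02076751129600594
[-0.079  1.501  0.317  0.526 -0.033  0.438 -0.003  0.342 -0.022  0.011
 -0.031  0.028]
0 0.0 0.0 [-0.48  0.42  0.75  2.17  0.2   0.28 -0.68]
2 0.0 0.0 [-0.52  0.38  0.79  2.17  0.22  0.32 -0.69]
4 0.0 0.0 [-0.56  0.33  0.82  2.18  0.26  0.36 -0.71]
6 0.0 0.0 [-0.6   0.28  0.86  2.18  0.3   0.41 -0.73]
8 0.0 0.0 [-0.65  0.22  0.9   2.18  0.34  0.46 -0.76]
10 0.0 0.0 [-0.7   0.17  0.92  2.18  0.4   0.52 -0.79]
[-0.0092 -0.0006  0.0223]
-180 0.1 0.1 [-0.16  0.53 -0.3   2.25  1.62  0.24 -0.36] toolz [ 0.41  0.01 -0.91]
-150 0.0 0.0 [ 0.33  0.66 -0.75  2.25  1.62  0.24  0.34] toolz [ 0.35  0.21 -0.91]
-120 0.0 0.0 [-0.41  0.56  0.28  2.17 -1.24  0.5  -2.71] toolz [ 0.2   0.36 -0.91]
-90 0.0 0.0 [-0.38  0.63  0.33  2.03 -0.95  0.76 -2.45] toolz [-0.01  0.41 -0.91]
-60 0.0 0.0 [-0.39  0.7   0.33  1.87 -0.71  0.96 -2.19] toolz [-0.21  0.35 -0.91]
-30 0.0 0.0 [-0.43  0.75  0.31  1.73 -0.49  1.1  -1.92] toolz [-0.36  0.2  -0.91]
0 0.0 0.0 [-0.5   0.78  0.28  1.66 -0.28  1.16 -1.63] toolz [-0.41 -0.01 -0.91]
30 0.0 0.0 [-0.58  0.78  0.25  1.66 -0.08  1.12 -1.34] toolz [-0.35 -0.21 -0.91]
60 0.0 0.0 [-0.65  0.74  0.21  1.74  0.14  1.   -1.05] toolz [-0.2  -0.36 -0.91]
90 0.0 0.0 [-0.7   0.68  0.18  1.87  0.36  0.81 -0.8 ] toolz [ 0.01 -0.41 -0.91]
120 0.0 0.0 [-0.71  0.61  0.15  2.04  0.62  0.57 -0.56] toolz [ 0.21 -0.35 -0.91]
150 0.0 0.0 [-0.7   0.55  0.22  2.18  0.89  0.26 -0.3 ] toolz [ 0.36 -0.2  -0.91]
```

Call:
{"name": "drive_tool", "arguments": {"gripper": [2,2,2,2,2], "offset": [[-0.21,0,-0.46],[-0.21,0,-0.46],[-0.21,0,-0.46],[-0.21,0,-0.46],[0,0,0]], "twist": [[0,0,0],[0,0,0],[0,0,0],[0,0,0],[0,0,0]]}}

```text
time_s: 15.32
tcp_pos: [0.5079, -0.2193, 0.2054]
tool_rot: [2.378, 1.13, 0.07]
force: [-0.4, 0.3, -1.6]
grip_width: 0.0278
```

```bash
python3 tw.py; python3 snap.py 11 wrist scene; python3 - <<'E'
from pad import *
s=dict(np.load("wrist11.npz"));l=(wcloud(s)-L)@B
m=(l[...,2]>.013)&(l[...,2]<.027)&(np.hypot(l[...,0],l[...,1])<.045)&(l[...,0]>.01)
print(m.sum(),"lid face z mm",np.percentile(l[m][:,2]*1000,[10,50,90]).round(2))
E
```

```text
rot in lid frame deg [-0.28  0.07 65.53] tcp unrot lid mm [-9.  -0.5 42.8] torque lid [ 0.3   0.34 -0.21]
t 15.32 tcp lid mm [-3.2 -8.4 42.8] rot err tool deg [-13.99 -21.38 -64.46] F lid [-1.2  0.2 -1.2] w 27.8 q [-0.62, 0.39, 0.87, 2.19, 0.25, 0.36, -0.75]
5141 lid face z mm [19.68 20.37 21.05]
```

View pics/z11.png

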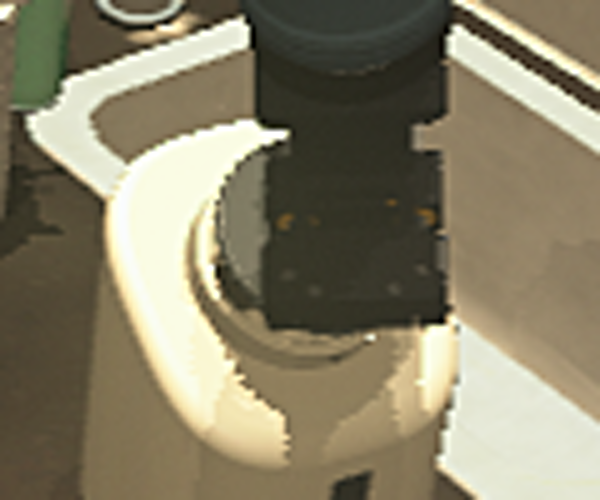

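Call:
{"name": "drive_tool", "arguments": {"gripper": [2,2,2,2,2,2,2], "offset": [[-0.5,0,-1.1],[-0.5,0,-1.1],[-0.5,0,-1.1],[-0.5,0,-1.1],[-0.5,0,-1.1],[-0.5,0,-1.1],[-0.5,0,-1.1]], "twist": [[0,0,0],[0,0,0],[0,0,0],[0,0,0],[0,0,0],[0,0,0],[0,0,0]]}}

```text
time_s: 16.3
tcp_pos: [0.4649, -0.2132, 0.2784]
tool_rot: [2.379, 1.129, 0.07]
force: [-0.1, 0.5, -1.6]
grip_width: 0.0275
```

```bash
python3 tw.py; cat > goto.py <<'E'
from plan import *
import sys
d=np.load("grasp.npz");G,g=d["G"],d["g"]
def lidpose():
    p,Rm,o=cur();Bl=Rm@G.T;print("lid est",(p-Bl@g).round(4),"tilt",np.degrees(np.arccos(Bl[2,2])).round(2),"yaw",np.degrees(np.arctan2(Bl[1,0],Bl[0,0])).round(1));return Bl
Bl=lidpose()
def go(pos,yaw,N):
    Rl=R.from_euler('z',yaw,degrees=True).as_matrix();rows(np.array(pos)+Rl@g,Rl@G,N)
E
python3 - <<'E'
from goto import *
where()
# waypoint halfway at same z
go([.5157,.1507,.25],60,10)
E
```

```text
rot in lid frame deg [-0.27  0.09 65.47] tcp unrot lid mm [ -9.8  -0.  127.8] torque lid [ 0.3   0.39 -0.22]
lid est [ 0.4802 -0.2069  0.2608] tilt 30.19 yaw 58.8
t 16.3 tcp lid mm [ -4.   -8.9 127.8] rot err tool deg [-13.96 -21.4  -64.41] F lid [-1.   0.5 -1.3] w 27.5 q [-0.94, 0.12, 1.13, 2.22, 0.5, 0.58, -0.91]
N 10 off cm [3.009, -1.466, -1.293] twist deg [2.372, -1.153, -1.528]
 path [[0.471, -0.178, 0.278], [0.482, -0.107, 0.277], [0.492, -0.036, 0.276], [0.501, 0.035, 0.274], [0.508, 0.107, 0.273]]
```

Call:
{"name": "drive_tool", "arguments": {"gripper": [2,2,2,2,2], "offset": [[3,-1.47,-1.3],[3,-1.47,-1.3],[3,-1.47,-1.3],[3,-1.47,-1.3],[3,-1.47,-1.3]], "twist": [[2.37,-1.15,-1.53],[2.37,-1.15,-1.53],[2.37,-1.15,-1.53],[2.37,-1.15,-1.53],[2.37,-1.15,-1.53]]}}

```text
time_s: 16.92
tcp_pos: [0.4919, -0.0346, 0.2763]
tool_rot: [2.446, 1.299, -0.221]
force: [-0.1, 1.3, -1.0]
grip_width: 0.0276
```

```bash
python3 - <<'E'
from goto import *
where()
go([.5157,.1507,.25],60,6)
E
```

```text
lid est [ 0.5019 -0.0272  0.2555] tilt 15.06 yaw 58.7
t 16.93 tcp lid mm [ -5.6 171.7 126.2] rot err tool deg [ -5.34 -34.33 -68.65] F lid [-0.7  1.3 -0.7] w 27.6 q [-1.0, 0.34, 0.89, 1.98, 0.17, 0.98, -0.82]
N 6 off cm [2.496, -1.208, -1.062] twist deg [1.975, -0.961, -1.26]
 path [[0.496, -0.005, 0.276], [0.499, 0.024, 0.275], [0.503, 0.054, 0.274], [0.506, 0.083, 0.274], [0.509, 0.113, 0.273], [0.512, 0.142, 0.272]]
```

Call:
{"name": "drive_tool", "arguments": {"gripper": [2,2,2,2,2,2,2], "offset": [[2.5,-1.2,-1.05],[2.5,-1.2,-1.05],[2.5,-1.2,-1.05],[2.5,-1.2,-1.05],[2.5,-1.2,-1.05],[2.5,-1.2,-1.05],[0,0,0]], "twist": [[1.98,-0.96,-1.26],[1.98,-0.96,-1.26],[1.98,-0.96,-1.26],[1.98,-0.96,-1.26],[1.98,-0.96,-1.26],[1.98,-0.96,-1.26],[0,0,0]]}}

```text
time_s: 17.8
tcp_pos: [0.5126, 0.1433, 0.271]
tool_rot: [2.476, 1.462, -0.528]
force: [0.3, -0.4, -1.3]
grip_width: 0.0271
```

```bash
python3 snap.py 12 scene wrist; python3 - <<'E'
from goto import *
go([.5157,.1507,.08],60,6)
E
```

```text
t 17.8 tcp lid mm [-13.9 350.7 124.9] rot err tool deg [  3.54 -47.14 -72.23] F lid [-0.3 -0.3 -1.3] w 27.1 q [-0.97, 0.59, 0.71, 1.61, -0.08, 1.37, -0.77]
lid est [0.5163 0.1485 0.2491] tilt 0.13 yaw 60.0
N 6 off cm [1.183, -0.039, 2.559] twist deg [0.017, 0.006, -0.014]
 path [[0.512, 0.141, 0.243], [0.512, 0.141, 0.215], [0.512, 0.141, 0.187], [0.512, 0.142, 0.159], [0.512, 0.142, 0.131], [0.512, 0.142, 0.102]]
```

View pics/scene12.png

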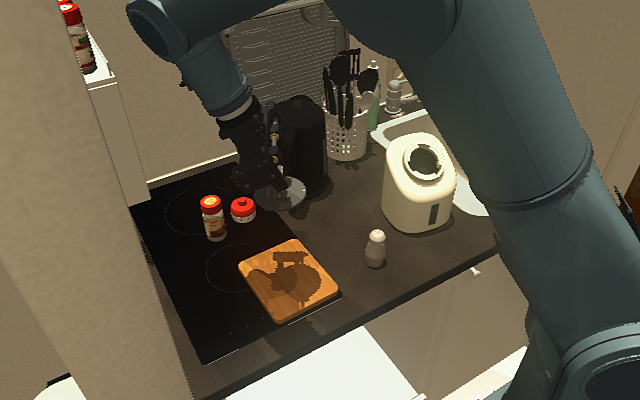

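View pics/wrist12.png

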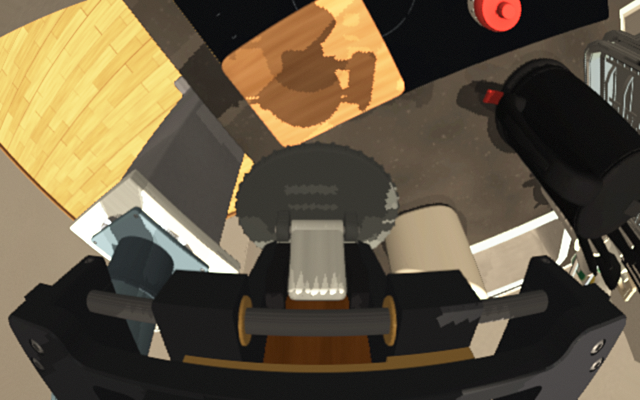

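```bash
cat > level.py <<'E'
from pad import *
import sys
from goto import *
def chk(f):
    s=dict(np.load(f));w=wcloud(s);Bl=lidpose();p,_,_=cur();C=p-Bl@g;l=(w-C)@Bl
    m=(abs(l[...,2])<.006)&(np.hypot(l[...,0],l[...,1])<.047)&(abs(l[...,0]-.015)<.03)
    for _ in range(3):
        P=w[m];c=P.mean(0);k=np.linalg.svd(P-c,full_matrices=False)[2][2];k*=np.sign(k[2]);m&=abs((w-c)@k)<.002
    print(m.sum(),"n",k.round(3),"tilt",np.degrees(np.arccos(k[2])).round(2),"z at centre",(c[2]-(k[:2]@(C[:2]-c[:2]))/k[2]).round(4))
chk(sys.argv[1])
E
python3 level.py wrist12.npz
```

```text
lid est [0.5163 0.1485 0.2491] tilt 0.13 yaw 60.0
lid est [0.5163 0.1485 0.2491] tilt 0.13 yaw 60.0
10253 n [0.007 0.015 1.   ] tilt 0.94 z at centre 0.2485
```

Call:
{"name": "drive_tool", "arguments": {"gripper": [2,2,2,2,2,2,2], "offset": [[1.18,-0.04,2.56],[1.18,-0.04,2.56],[1.18,-0.04,2.56],[1.18,-0.04,2.56],[1.18,-0.04,2.56],[1,0,2.3],[0,0,0]], "twist": [[0,0,0],[0,0,0],[0,0,0],[0,0,0],[0,0,0],[0,0,0],[0,0,0]]}}

```text
time_s: 18.77
tcp_pos: [0.5104, 0.1409, 0.1045]
tool_rot: [2.479, 1.456, -0.534]
force: [0.2, -0.1, -1.3]
grip_width: 0.0276
```

```bash
python3 snap.py 13 scene wrist;python3 level.py wrist13.npz; python3 - <<'E'
from goto import *
go([.5157,.1507,.044],60,4)
E
```

```text
t 18.77 tcp lid mm [-99.2 348.  -18.1] rot err tool deg [  3.45 -47.41 -71.96] F lid [-0.5 -0.1 -1.2] w 27.6 q [-0.91, 0.8, 0.62, 1.72, -0.18, 1.08, -0.77]
lid est [0.516  0.1498 0.0837] tilt 0.12 yaw 59.9
lid est [0.516  0.1498 0.0837] tilt 0.12 yaw 59.9
10513 n [0.009 0.019 1.   ] tilt 1.18 z at centre 0.0828
lid est [0.516  0.1498 0.0837] tilt 0.12 yaw 59.9
N 4 off cm [0.422, -0.02, 0.899] twist deg [0.02, 0.001, -0.028]
 path [[0.512, 0.142, 0.096], [0.512, 0.142, 0.086], [0.512, 0.142, 0.076], [0.512, 0.142, 0.066]]
```

View pics/scene13.png

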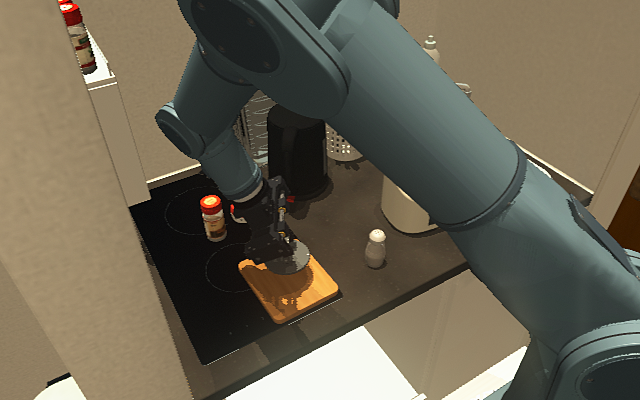

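Call:
{"name": "drive_tool", "arguments": {"gripper": [2,2,2,2,2,2], "offset": [[0.42,0,0.9],[0.42,0,0.9],[0.42,0,0.9],[0.25,0,0.55],[0.12,0,0.25],[0,0,0]], "twist": [[0,0,0],[0,0,0],[0,0,0],[0,0,0],[0,0,0],[0,0,0]]}}

```text
time_s: 19.62
tcp_pos: [0.5119, 0.1426, 0.0661]
tool_rot: [2.479, 1.458, -0.53]
force: [-0.1, 0.5, -1.0]
grip_width: 0.0275
```

```bash
python3 snap.py 14 scene wrist;python3 level.py wrist14.npz; python3 -c "
from plant import monitor;print(monitor.get_obs()['force'])"
```

```text
t 19.62 tcp lid mm [-117.4  349.9  -51.9] rot err tool deg [  3.52 -47.24 -72.01] F lid [-0.7  0.4 -0.8] w 27.5 q [-0.9, 0.86, 0.59, 1.72, -0.21, 1.02, -0.77]
lid est [0.5162 0.151  0.0441] tilt 0.06 yaw 60.0
lid est [0.5162 0.151  0.0441] tilt 0.06 yaw 60.0
10509 n [0.009 0.016 1.   ] tilt 1.07 z at centre 0.0435
[-0.44912594  0.64270146 -1.17478573]
```

Small steps of about 1.5 mm until contact.

Call:
{"name": "drive_tool", "arguments": {"gripper": [2,2,2], "offset": [[0.06,0,0.14],[0.04,0,0.09],[0,0,0]], "twist": [[0,0,0],[0,0,0],[0,0,0]]}}

```text
time_s: 20.1
tcp_pos: [0.5119, 0.1426, 0.0637]
tool_rot: [2.48, 1.458, -0.53]
force: [0.0, 0.3, -0.4]
grip_width: 0.0274
```

Call:
{"name": "drive_tool", "arguments": {"gripper": [2,2], "offset": [[0.04,0,0.1],[0,0,0]], "twist": [[0,0,0],[0,0,0]]}}

```text
time_s: 20.35
tcp_pos: [0.5118, 0.1423, 0.0633]
tool_rot: [2.48, 1.457, -0.531]
force: [-2.0, 0.7, 5.3]
grip_width: 0.0274
```

Call:
{"name": "drive_tool", "arguments": {"gripper": [4.5,5,5,5], "offset": [[0,0,0],[0,0,0],[0,0,0],[0,0,0]], "twist": [[0,0,0],[0,0,0],[0,0,0],[0,0,0]]}}

```text
time_s: 20.85
tcp_pos: [0.5118, 0.1426, 0.0625]
tool_rot: [2.479, 1.458, -0.53]
force: [0.4, 0.4, 0.3]
grip_width: 0.0498
```

Call:
{"name": "drive_tool", "arguments": {"gripper": [5,5,5,5,5,5,5], "offset": [[0,0,-1],[0,0,-2],[0,0,-3],[0,0,-3],[0,0,-3],[0,0,-3],[0,0,0]], "twist": [[0,0,0],[0,0,0],[0,0,0],[0,0,0],[0,0,0],[0,0,0],[0,0,0]]}}

```text
time_s: 21.72
tcp_pos: [0.5429, 0.198, 0.2014]
tool_rot: [2.48, 1.459, -0.523]
force: [0.7, -0.9, -0.3]
grip_width: 0.0502
```

```bash
python3 snap.py 15 scene wrist top; python3 - <<'E'
from pad import *
s=dict(np.load("wrist15.npz"));w=wcloud(s);f=s["frame"].astype(int)
m=(abs(w[...,2]-.041)<.006)&(np.hypot(w[...,0]-.516,w[...,1]-.151)<.06)
for _ in range(3):
    P=w[m];c=P.mean(0);k=np.linalg.svd(P-c,full_matrices=False)[2][2];k*=np.sign(k[2]);m&=abs((w-c)@k)<.003
hull=cv2.convexHull((w[m][:,:2]*1000).astype(np.float32));print(m.sum(),"tilt",np.degrees(np.arccos(k[2])),"z",c[2],cv2.minEnclosingCircle(hull))
hsv=cv2.cvtColor(s["frame"],cv2.COLOR_RGB2HSV)
b=(hsv[...,0]>8)&(hsv[...,0]<25)&(hsv[...,1]>90)&(abs(w[...,2]-.02)<.006)&(w[...,1]>0)&(w[...,0]<.65)&(w[...,0]>.4)
b=cv2.morphologyEx(b.astype(np.uint8),cv2.MORPH_OPEN,np.ones((3,3)))>0
print("board",cv2.minAreaRect((w[b][:,:2]*1000).astype(np.float32)),np.median(w[b][:,2]))
t0=cloud(dict(np.load("scene0.npz")));t1=cloud(dict(np.load("scene15.npz")))
for nm,(u,v) in dict(salt=(376,235),spice=(211,200),timer=(243,204)).items(): print(nm,t0[v,u].round(3),t1[v,u].round(3))
E
```

```text
t 21.73 tcp lid mm [-30.2 409.4  53.9] rot err tool deg [  3.56 -46.93 -72.05] F lid [ 0.5 -0.8 -0.7] w 50.2 q [-0.95, 0.75, 0.65, 1.52, -0.16, 1.32, -0.81]
4099 tilt 0.09325499696045877 z 0.040403791306533474 ((515.537109375, 150.9506378173828), 48.31027603149414)
board ((514.1519775390625, 161.3319854736328), (180.79344177246094, 130.24420166015625), 1.5282833576202393) 0.019476818771739436
salt [ 0.462 -0.035  0.09 ] [ 0.464 -0.037  0.087]
spice [0.718 0.223 0.115] [0.507 0.279 0.295]
timer [0.737 0.146 0.054] [0.522 0.221 0.248]
```

View pics/scene15.png

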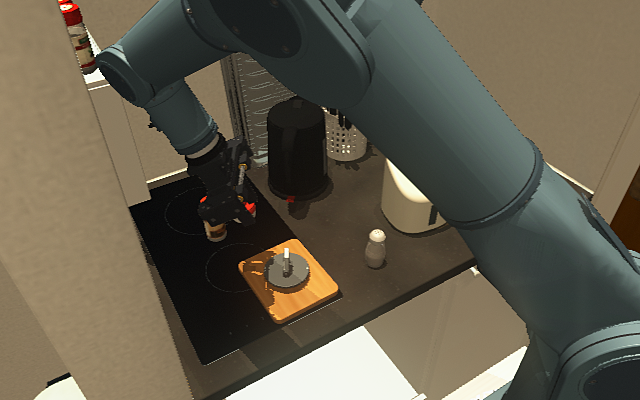

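View pics/wrist15.png

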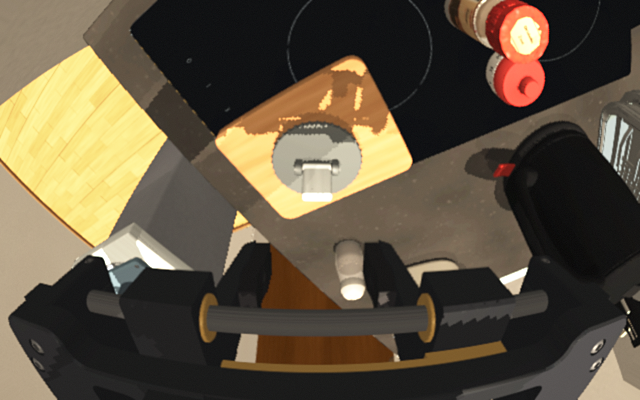

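```bash
python3 - <<'E'
from plant import manip,monitor
o=monitor.get_obs();print(o["time_s"],o["force"],abs(o["qvel"]).max())
print(manip.hand_in())
E
```

```text
21.875 [ 0.40649241  0.38956852 -0.37689645] 0.009451764232044389
the job is handed in; nothing more can be done
None
```

The lid is off the canister and resting right way up on the chopping board. I handed the job in at 21.9 s of the 61 s allowed; `hand_in` reports no verdict.

- **Grip:** I folded it up in three bites. The wrist camera measured it at 67°, then 76°, then 83° (1.45 rad, where 1.2 was needed), with the lid still seated.
- **Turn and lift:** I turned the lid about 65° until the wrist torque rose at the stop, and the lid face stayed level with the mouth. I then drew it out about 105 mm along the neck axis.
- **Placing:** I carried it level and lowered it to first contact, at 5.3 N, before letting go.

Last checks, from the wrist camera:
- **Lid position:** its centre is at (0.5155, 0.151), against a board centre of (0.5157, 0.1507) measured at the start.
- **Lid height and tilt:** its face is at z = 0.040, tilted 0.1°.
- **Robot:** it is clear of everything and reads no contact force.
- **Salt shaker:** the scene camera puts it within about 3 mm of where it stood.

Two checks were incomplete:
- **Spice jar and egg timer:** the gripper hid both in the final scene view, so I have no position for them. In the wrist picture both are standing, and I read no contact force that would point to a bump.
- **Board:** shadow and the lid hid part of it in the final view, so its measured outline came out 130 mm instead of 150 mm across. The edges I could see agree with its starting position.

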